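# Put the rheometer's measuring tools away

## Robot

A 6-joint arm with a two-finger parallel gripper is mounted at the origin on the work surface. World frame = base frame: x ahead of the robot, y to its left, z up, the work surface at z = 0. Lengths are in mm, angles in rad, forces in N, time in s.
With the tool pointing down it reaches from about 350 to 975 mm from the base axis. Payload 7.1 kg.
Tool frame: the origin (TCP) lies on the centre line of the jaws, within the pads' length; the fingertips stand 17 mm ahead of it and the grasp point (between the pads) lies 2 mm behind it; z points along the fingers, y is the direction in which the jaws open and shut (so a half turn about z gives the same grasp; the last joint's range is limited). The gripper opens to 88 mm and grips with 3 to 60 N. Pads are 20 mm wide; open, the fingers measure 115 mm over their backs; the gripper's body (75 mm by 178 mm) begins 61 mm behind the grasp point.
Start: joints at [1.198, 0.423, 1.63, -0, 1.089, -0.019], TCP at [216.508, 586.284, 239.675] pointing down, gripper open.
Joint ranges: [-3, 3], [-0.9, 2.11], [0.09, 2.58], [-1.31, 4.45], [0.11, 2.69], [-2.54, 2.54]. Speed limits (rad/s): [2.39, 2.39, 3.01, 3.14, 3.14, 3.14].

## Interface

Orientations are given as a rotation vector (axis times angle).
In Python, from workcell import ctrl, imaging, workorder gives the robot as it stands. The module is installed in compiled form; this text tells all that it offers.
- The arm moves only by the shell command python3 -m crank 'ROWS' [OPENING]. ROWS is JSON, a list of rows, each an object with "travel": the shift along the tool's x, y, z as a fraction of full scale, a list of three; "turn": the turn about the tool's z as a fraction of full scale. In form: [{"travel": [dx, dy, dz], "turn": turn}, ...]. A call has 1 to 20 rows; each row shifts and turns the pose as measured when the row begins, along the tool's axes as they then stand; what a row does not reach is not made up. Full scale, the value 1, is 5 cm for a shift and 0.1 rad for a turn. A row lasts 1/10 s, in which the tool goes at most 50 mm and 8.59 degrees, less where a joint would pass 70% of its speed; a pose out of reach is approached as far as the arm can. A call with a number of a shift or a turn outside -1 to 1 is refused whole. A call with a gripper value outside its range is refused whole. OPENING is the gripper command: -1 is shut, 1 is fully open, values between are in proportion, set as the call begins (- or left out, the last holds). The fingers move at their own pace and stop on an object; the grip force is fixed at half the most. Time passes only in rows, so rows that do not move let the fingers close. It gives the time, the measured TCP pose, the force and the opening at its end, in the units of the state.
- ctrl.get_obs(): the state, without advancing time (a new reading comes with each control period).
- imaging.get_image(name): name is "scene" or "top" or "wrist"; returns the picture (400x640x3 uint8, blue, green, red); there is no depth.
- imaging.camera_info(name): a dict with "camera_matrix" (3x3 intrinsics, pixels), "rvec" (rotation vector, rad) and "tvec" (3), from world to camera coordinates, as OpenCV has them. Camera axes: x right, y down, z forward; pixel columns grow to the right and rows downward; lengths in mm; the calibration is good to about 2 mm. The wrist camera is an equidistant fisheye: a pixel r from the principal point sees the ray r / f radians off the axis. A picture is of the moment at which its call begins: read the wrist's pose just before it. camera_info takes no time and is no camera call; for the wrist camera it gives the pose at the moment of the call.
- workorder.close_job(): hands the job in, once; it reports no verdict.
The state is a dict: "t": time; "qpos": joint angles; "qvel": joint speeds; "joint_torque": joint torques, N m; "ee_pos": TCP position; "orientation": TCP orientation; "ft_force": force on the tool from outside, world axes, zero at the start; "moment": the same for the moment, N m; "width": finger opening in mm.
Only numpy, scipy, OpenCV 4.12 (cv2) and the standard library are available. Lean on these libraries where they do the work, as an engineer would, in place of code of your own. Each camera call takes 0.05 s, during which the arm holds its last target.

## Task

Take the four clean measuring tools out of the drying tray and stand each one upright in its own holder in the black storage dock: the one whose collar has the tool's colour and suits the size of its foot. Lower each one gently right down onto the holder's floor and let go, without dropping or tipping it over, and leave the vane tool (already stored) and the vial in the tray where they are.

Things in the scene. Friction and masses are not known exactly. Their poses are not given: they have to be found in the camera images.
- tool_p60: Wide parallel-plate tool, red cap, 86 mm tall, 150 g: foot a flat steel disc 60 mm across, 5 mm thick, 20 mm boss on it up to 13 mm. Stands loose on its foot in the drying tray. Above the foot a 10 mm shaft, then a round coupling 22 mm across, the top 28 mm of the tool: grip it there from above, at any yaw (the cap is its upper half). Origin: centre of the foot's underside; z up the shaft.
- tool_c40: Cone-type tool, blue cap, 86 mm tall, 110 g: steel foot 40 mm across, flat underneath, conical back rising to 14 mm. Stands loose on its foot in the drying tray. Above the foot a 10 mm shaft, then a round coupling 22 mm across, the top 28 mm of the tool: grip it there from above, at any yaw (the cap is its upper half). Origin: centre of the foot's underside; z up the shaft.
- tool_p25: Small parallel-plate tool, yellow cap, 86 mm tall, 90 g: foot a steel disc 25 mm across, 12 mm thick. Stands loose on its foot in the drying tray. Above the foot a 10 mm shaft, then a round coupling 22 mm across, the top 28 mm of the tool: grip it there from above, at any yaw (the cap is its upper half). Origin: centre of the foot's underside; z up the shaft.
- tool_bob: Cylinder tool (bob), green cap, 100 mm tall, 140 g: foot a steel cylinder 28 mm across, 48 mm tall, flat underneath. Stands loose on its foot in the drying tray. Above the foot a 10 mm shaft, then a round coupling 22 mm across, the top 28 mm of the tool: grip it there from above, at any yaw (the cap is its upper half). Origin: centre of the foot's underside; z up the shaft.
- holder_p60: Holder for the 60 mm plate (red) tool: grey tile 90 mm square, 6 mm thick, in the black dock, with a round red collar, inside 74 mm, wall 4.5 mm, rim 20 mm above the tile's underside. The tool stands inside it on the tile (6 mm above the origin). Fixed. Origin: centre of the tile's underside, 8 mm above the bench; z up, x, y along its edges. The dock has 2 x 3 bays, 95 mm apart, one blank.
- holder_c40: Holder for the 40 mm cone (blue) tool: grey tile 90 mm square, 6 mm thick, in the black dock, with a round blue collar, inside 54 mm, wall 4.5 mm, rim 20 mm above the tile's underside. The tool stands inside it on the tile (6 mm above the origin). Fixed. Origin: centre of the tile's underside, 8 mm above the bench; z up, x, y along its edges. The dock has 2 x 3 bays, 95 mm apart, one blank.
- holder_p25: Holder for the 25 mm plate (yellow) tool: grey tile 90 mm square, 6 mm thick, in the black dock, with a round yellow collar, inside 39 mm, wall 4.5 mm, rim 20 mm above the tile's underside. The tool stands inside it on the tile (6 mm above the origin). Fixed. Origin: centre of the tile's underside, 8 mm above the bench; z up, x, y along its edges. The dock has 2 x 3 bays, 95 mm apart, one blank.
- holder_bob: Holder for the bob (green) tool: grey tile 90 mm square, 6 mm thick, in the black dock, with a round green collar, inside 44 mm, wall 4.5 mm, rim 42 mm above the tile's underside. The tool stands inside it on the tile (6 mm above the origin). Fixed. Origin: centre of the tile's underside, 8 mm above the bench; z up, x, y along its edges. The dock has 2 x 3 bays, 95 mm apart, one blank.
- tool_vane: vane measuring tool with a white cap, 100 mm tall (coupling 22 mm across, the top 28 mm; four-bladed foot 24 mm across), already standing loose in its own white-collared holder (rim 42 mm above the tile's underside) in the dock: leave it there. Origin: centre of the foot's underside.
- vial: small amber sample vial with white cap, 24 mm across, 50 mm tall, standing loose in the middle of the drying tray (black rubber floor 3 mm above the bench, steel rim 14 mm high) among the tools: leave it. Origin: centre of its underside.
Things that resemble listed ones, but are neither listed nor needed, are in the scene too. What is shaped like the tool_p25 but blue or orange is not meant.

How it is judged (in metres and radians):
At the end, for the whole second after the job is handed in: Each of the four tools stands at rest in the holder of its own colour: within 9 mm of its centre, foot on its floor (3 to 9 mm above the tile's underside), upright within 0.08 rad; the vane tool within 15 mm and the vial within 20 mm of their starts, both standing (horizontal distance between tool_p60 and holder_p60 below 0.009 m and z of tool_p60 in the frame of holder_p60 between 0.003 and 0.009 m and angle between each of tool_p60, tool_c40, tool_p25, tool_bob's own z axis and vertical below 0.08 rad and linear speed of each of tool_p60, tool_c40, tool_p25, tool_bob below 0.02 m/s and angular speed of each of tool_p60, tool_c40, tool_p25, tool_bob below 0.2 rad/s and horizontal distance between tool_c40 and holder_c40 below 0.009 m and z of tool_c40 in the frame of holder_c40 between 0.003 and 0.009 m and horizontal distance between tool_p25 and holder_p25 below 0.009 m and z of tool_p25 in the frame of holder_p25 between 0.003 and 0.009 m and horizontal distance between tool_bob and holder_bob below 0.009 m and z of tool_bob in the frame of holder_bob between 0.003 and 0.009 m and distance of tool_vane from where it was at the start of the episode below 0.015 m and angle between each of tool_vane, vial's own z axis and vertical below 0.2 rad and distance of vial from where it was at the start of the episode below 0.02 m); the robot touches nothing.
It fails at once if a measuring tool is tipped over (more than 40 degrees) (angle between any of tool_p60, tool_c40, tool_p25, tool_bob's own z axis and vertical above 0.7 rad).
It fails at once if a measuring tool is dropped or thrown (moves faster than 0.6 m/s, a fall of about 18 mm, with no finger on it) ((linear speed of tool_p60 above 0.6 m/s and contact force between tool_p60 and the fingers below 0.05 N) or (linear speed of tool_c40 above 0.6 m/s and contact force between tool_c40 and the fingers below 0.05 N) or (linear speed of tool_p25 above 0.6 m/s and contact force between tool_p25 and the fingers below 0.05 N) or (linear speed of tool_bob above 0.6 m/s and contact force between tool_bob and the fingers below 0.05 N)).
It fails at once if the stored vane tool is moved by 25 mm or knocked over (distance of tool_vane from where it was at the start of the episode above 0.025 m or angle between tool_vane's own z axis and vertical above 0.5 rad).
It fails at once if the vial is moved by 30 mm or knocked over (distance of vial from where it was at the start of the episode above 0.03 m or angle between vial's own z axis and vertical above 0.5 rad).
It also fails if it takes over 109 s, if anything falls off the work surface, if the arm or the gripper's body presses on something with over 40 N, if the wrist force passes 120 N, or if a joint passes its speed limit or range.

## Working session

There is one attempt and no reset: what is moved stays moved. The work goes in short steps, Python scripts to look and compute and a shell command to move; the robot and the scene stay as the last step left them, time stands still between calls to the robot, and variables do not carry over. Pictures are saved under pics/ and viewed, and the job is handed in when it is done.

```bash
mkdir -p pics
python3 - <<'E'
from workcell import ctrl, imaging
import cv2
print(ctrl.get_obs())
for n in ["scene","top","wrist"]:
    i=imaging.camera_info(n); print(n,i)
    cv2.imwrite(f"pics/{n}0.png",imaging.get_image(n))
E
```

```text
{'t': 0.0, 'qpos': array([ 1.19798767e+00,  4.23824813e-01,  1.63068850e+00, -2.52869554e-05,
        1.08859669e+00, -1.89868277e-02]), 'qvel': array([-0.00138912, -0.00029445, -0.00063277, -0.00136923, -0.00060605,
       -0.00202919]), 'joint_torque': array([ 1.17805761e-03, -5.44613564e+01, -2.73663765e+01,  6.43270416e-02,
        2.28646304e-02, -8.71468478e-05]), 'ee_pos': array([216.33440437, 585.79989194, 238.91227642]), 'orientation': array([-5.52821037e-01, -3.09229206e+00,  2.34449499e-03]), 'ft_force': array([-0.21593196,  0.9867378 , -0.03646273]), 'moment': array([ 0.03858371,  0.01875369, -0.02493296]), 'width': 87.85233396045832}
scene {'camera_matrix': array([[371.02903431,   0.        , 316.75788631],
       [  0.        , 371.02903431, 211.0351402 ],
       [  0.        ,   0.        ,   1.        ]]), 'rvec': array([ 1.96630678,  1.44500041, -0.62120717]), 'tvec': array([-101.73647896, -284.68497383, 1256.83247344])}
top {'camera_matrix': array([[413.37082168,   0.        , 319.24812862],
       [  0.        , 413.37082168, 197.91317578],
       [  0.        ,   0.        ,   1.        ]]), 'rvec': array([ 1.99496416, -2.20758013,  0.26131982]), 'tvec': array([  -5.94256794,  481.43772509, 1021.20851142])}
wrist {'camera_matrix': array([[309.70691629,   0.        , 326.32536786],
       [  0.        , 309.70691629, 196.84932997],
       [  0.        ,   0.        ,   1.        ]]), 'rvec': array([-2.40073388, -1.67233454, -0.20955932]), 'tvec': array([-624.6501132 ,  -31.93331365,  389.75075069])}
```

View pics/scene0.png

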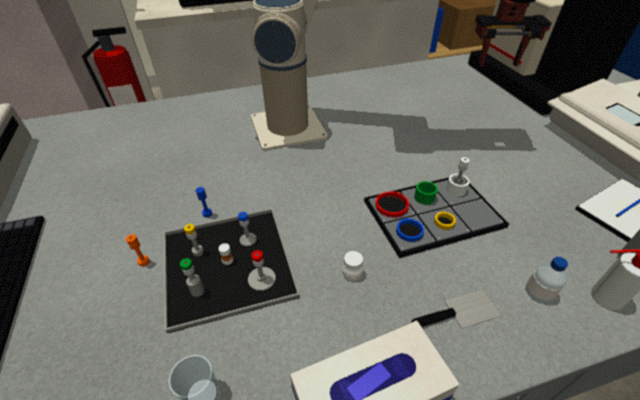

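View pics/top0.png

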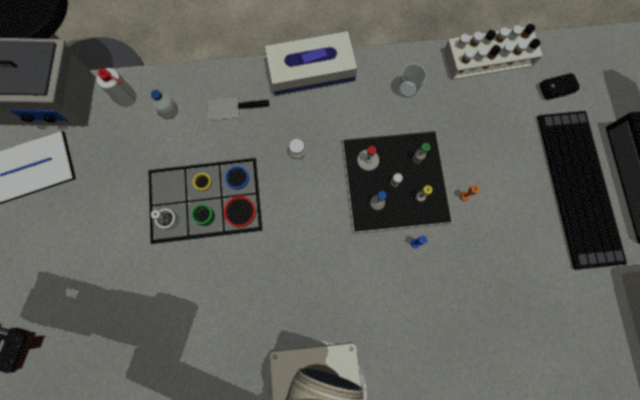

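View pics/wrist0.png

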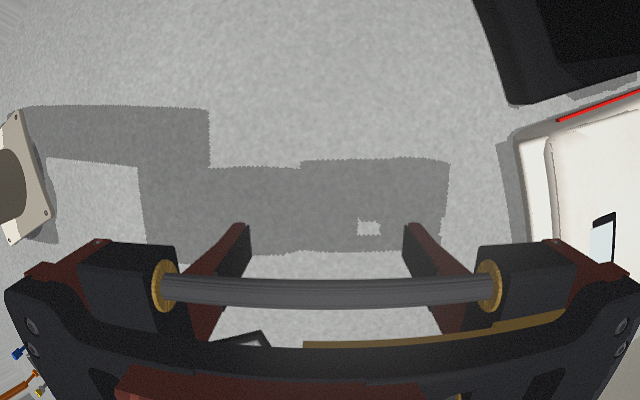

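```bash
cat > h.py <<'E'
import numpy as np, cv2
from workcell import ctrl, imaging
from scipy.spatial.transform import Rotation as R
def ray(name,uv,info=None):
    i=info or imaging.camera_info(name); K=i["camera_matrix"]; Rm=cv2.Rodrigues(i["rvec"])[0]; t=i["tvec"].reshape(3)
    x=(uv[0]-K[0,2])/K[0,0]; y=(uv[1]-K[1,2])/K[1,1]
    if name=="wrist":
        r=np.hypot(x,y); d=np.array([np.sin(r)*x/max(r,1e-9),np.sin(r)*y/max(r,1e-9),np.cos(r)])
    else: d=np.array([x,y,1.])
    return -Rm.T@t, Rm.T@d
def atz(name,uv,z,info=None):
    c,d=ray(name,uv,info); return c+d*(z-c[2])/d[2]
def proj(name,P,info=None):
    i=info or imaging.camera_info(name); K=i["camera_matrix"]; Rm=cv2.Rodrigues(i["rvec"])[0]
    p=Rm@np.array(P,float)+i["tvec"].reshape(3)
    if name=="wrist":
        th=np.arctan2(np.hypot(p[0],p[1]),p[2]); q=p[:2]/max(np.hypot(p[0],p[1]),1e-9)*th
    else: q=p[:2]/p[2]
    return q*K[0,0]+K[:2,2]
def tri(uv1,uv2,n1="top",n2="scene"):
    c1,d1=ray(n1,uv1); c2,d2=ray(n2,uv2)
    A=np.stack([d1,-d2],1); s=np.linalg.lstsq(A,c2-c1,rcond=None)[0]
    a=c1+s[0]*d1;b=c2+s[1]*d2
    return (a+b)/2, np.linalg.norm(a-b)
def crop(img,x,y,w,h,k,fn):
    cv2.imwrite(fn,cv2.resize(img[y:y+h,x:x+w],None,fx=k,fy=k,interpolation=cv2.INTER_CUBIC))
E
python3 - <<'E'
from h import *
t=cv2.imread("pics/top0.png"); s=cv2.imread("pics/scene0.png")
crop(t,335,125,150,130,5,"pics/t_tray.png")
crop(t,140,150,130,100,6,"pics/t_dock.png")
crop(s,115,180,190,150,4,"pics/s_tray.png")
crop(s,355,145,160,115,5,"pics/s_dock.png")
for n in ("top","scene","wrist"):
    i=imaging.camera_info(n); print(n,-cv2.Rodrigues(i["rvec"])[0].T@i["tvec"])
E
```

```text
top [ 230.46034074  -26.86545028 1104.9211284 ]
scene [1079.82527317 -214.72913185  677.41603991]
wrist [154.64060196 609.76672111 384.07423181]
```

View pics/t_tray.png

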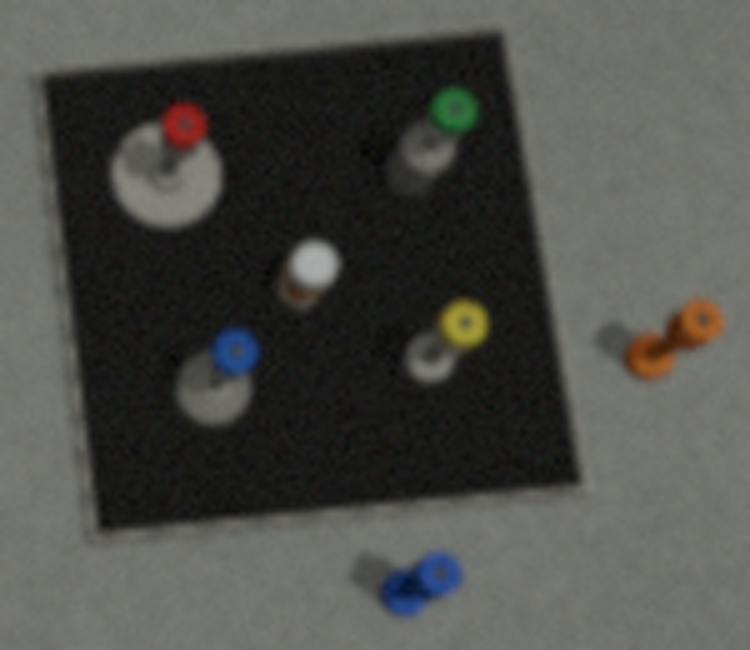

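View pics/t_dock.png

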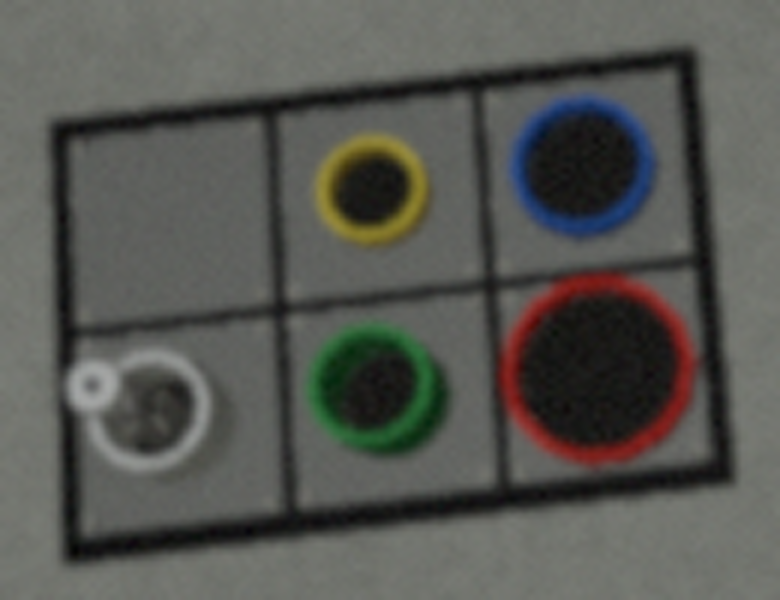

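View pics/s_tray.png

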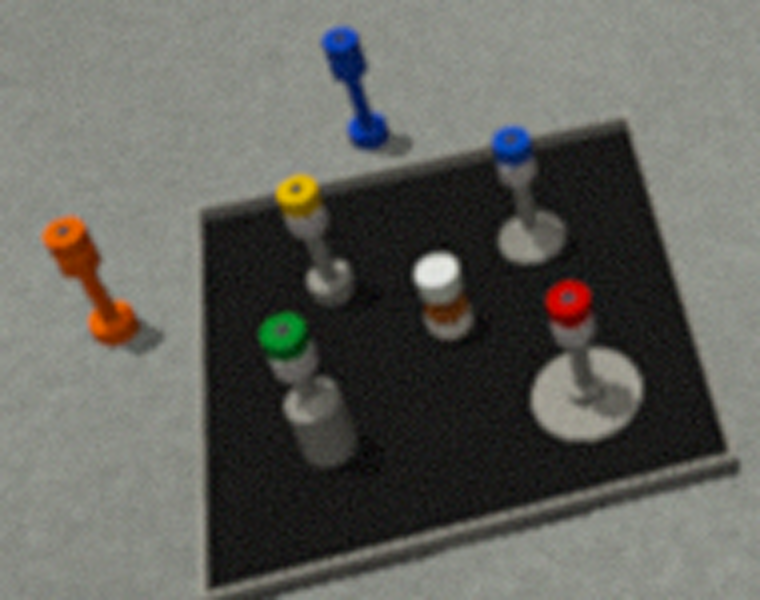

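View pics/s_dock.png

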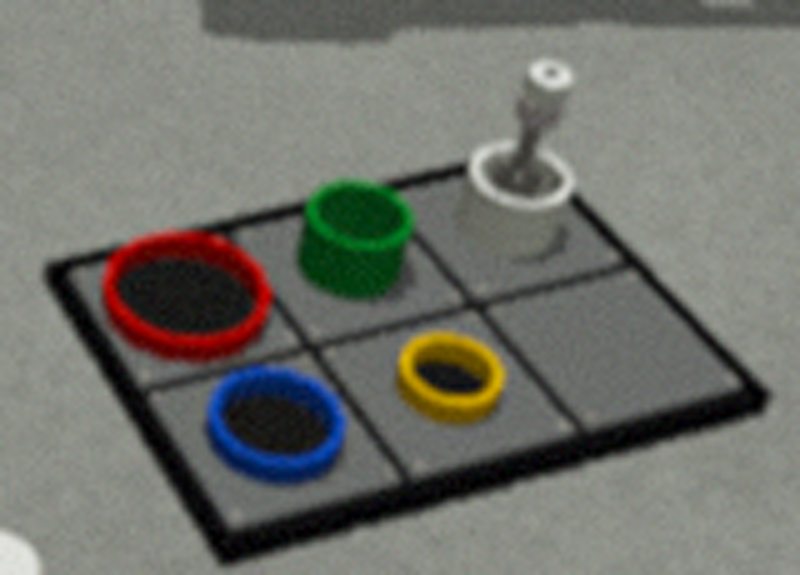

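Run:
```python
from h import *
f=lambda p,k,o:((p[0]+.5)/k-.5+o[0],(p[1]+.5)/k-.5+o[1])
tr={"red":((185,125),(568,298),89),"green":((455,109),(283,330),103),"yellow":((464,323),(298,193),89),"blue":((236,351),(512,142),89),"vial":((314,263),(438,270),53)}
for n,(a,b,z) in tr.items():
    a=f(a,5,(335,125)); b=f(b,4,(115,180))
    print(n,atz("top",a,z).round(1),atz("scene",b,z).round(1),[x.round(1) if hasattr(x,'round') else x for x in tri(a,b)])
H={"red":((597,368),(188,291),28),"green":((371,385),(359,216),50),"yellow":((371,189),(450,374),28),"blue":((582,166),(276,422),28),"white":((150,410),(521,175),50)}
for n,(a,b,z) in H.items():
    a=f(a,6,(140,150)); b=f(b,5,(355,145))
    print(n,atz("top",a,z).round(1),atz("scene",b,z).round(1),[x.round(1) if hasattr(x,'round') else x for x in tri(a,b)])
# feet check
for n,p,z in [("redfoot",(167,175),8),("bluefoot",(214,387),6),("yelfoot",(430,357),15)]:
    print(n,atz("top",f(p,5,(335,125)),z).round(1))
```

```text
red [ 585.4 -202.1   89. ] [ 587.6 -200.    89. ] [array([ 586.1, -201.1,   87.5]), np.float64(2.4)]
green [ 575.2 -338.9  103. ] [ 576.8 -336.6  103. ] [array([ 575.5, -338. ,  102. ]), np.float64(2.3)]
yellow [ 465.7 -329.3   89. ] [ 470.7 -327.    89. ] [array([ 466.5, -329. ,   85.4]), np.float64(2.6)]
blue [ 462.8 -212.    89. ] [ 467.4 -209.6   89. ] [array([ 463.7, -211.1,   85.8]), np.float64(3.0)]
vial [ 514.5 -266.2   53. ] [ 516.4 -263.6   53. ] [array([ 514.9, -265.1,   51.8]), np.float64(2.8)]
red [471.2 160.2  28. ] [476.7 161.3  28. ] [array([472.7, 162.3,  23.8]), np.float64(2.7)]
green [468.7 254.2  50. ] [472.9 255.6  50. ] [array([469.9, 256.3,  47. ]), np.float64(2.8)]
yellow [563.7 256.8  28. ] [569.1 256.4  28. ] [array([565.4, 258.8,  23.5]), np.float64(1.6)]
blue [564.9 161.7  28. ] [571.9 161.9  28. ] [array([567.2, 163.9,  22.2]), np.float64(2.5)]
white [467.2 349.4  50. ] [469.8 351.8  50. ] [array([468.3, 351.4,  48.5]), np.float64(2.9)]
redfoot [ 585.5 -202.2    8. ]
bluefoot [ 463.  -212.5    6. ]
yelfoot [ 465.8 -329.9   15. ]
```

```bash
python3 -m crank '[{"travel":[0,0,0],"turn":-1},{"travel":[0,0,0],"turn":-1},{"travel":[0,0,0],"turn":-1},{"travel":[0,0,0],"turn":-0.5},{"travel":[0,0,0],"turn":0}]' 0.2
cat > st.py <<'E'
# usage: st.py x y z : shift needed, in tool-frame full-scale units
from h import *; import sys
o=ctrl.get_obs(); M=R.from_rotvec(o["orientation"]).as_matrix()
print("t",round(o["t"],2),"p",o["ee_pos"].round(1),"w",round(o["width"],1),"f",o["ft_force"].round(1),"q",o["qpos"].round(2),"tilt",M[:,2].round(4))
x=M[:,0]; print("xaxis",x.round(4),"turn needed", round(float(np.arctan2(x[1],-x[0])*-1/0.1),3))
if len(sys.argv)>3:
    d=np.array(list(map(float,sys.argv[1:4])))-o["ee_pos"]; print("d",d.round(1),"units",(M.T@d/50).round(3))
E
python3 st.py 585.5 -202 160
```

```text
t: 0.65
ee_pos: [216.0, 584.9, 237.3]
orientation: [0.016, -3.14, 0.007]
ft_force: [-0.1, -0.3, -0.1]
width: 53.5
t 0.65 p [216.  584.9 237.3] w 53.5 f [-0.1 -0.3 -0.1] q [ 1.2   0.43  1.63 -0.    1.09 -0.38] tilt [-0.0017 -0.0043 -1.    ]
xaxis [-0.9999 -0.0099  0.0017] turn needed 0.099
d [ 369.5 -786.9  -77.3] units [ -7.238 -15.803   1.602]
```

```bash
python3 -m crank '[{"travel":[-0.2,-0.4,0],"turn":0.1},{"travel":[-0.4,-0.8,0],"turn":0},{"travel":[-0.4,-0.88,0],"turn":0},{"travel":[-0.4,-0.88,0],"turn":0},{"travel":[-0.4,-0.88,0],"turn":0},{"travel":[-0.4,-0.88,0],"turn":0},{"travel":[-0.4,-0.88,0],"turn":0},{"travel":[-0.4,-0.88,0],"turn":0},{"travel":[-0.4,-0.88,0],"turn":0},{"travel":[-0.4,-0.88,0],"turn":0},{"travel":[-0.4,-0.88,0],"turn":0},{"travel":[-0.4,-0.88,0],"turn":0},{"travel":[-0.4,-0.88,0],"turn":0},{"travel":[-0.4,-0.88,0],"turn":0}]'
python3 st.py 585.5 -202 160
```

```text
t: 2.05
ee_pos: [486.6, -20.8, 238.8]
orientation: [0.023, 3.138, -0.001]
ft_force: [1.4, -0.0, -0.1]
width: 52.9
t 2.05 p [486.6 -20.8 238.8] w 52.9 f [ 1.4 -0.  -0.1] q [-0.07  0.22  1.93 -0.    0.99 -1.62] tilt [ 3.2e-03 -8.0e-04 -1.0e+00]
xaxis [-0.9999  0.0144 -0.0032] turn needed -0.144
d [  98.9 -181.2  -78.8] units [-2.026 -3.593  1.584]
```

```bash
python3 -m crank '[{"travel":[-0.5,-0.9,0],"turn":-0.1},{"travel":[-0.5,-0.9,0],"turn":0},{"travel":[-0.5,-0.9,0.2],"turn":0},{"travel":[-0.4,-0.6,0.4],"turn":0},{"travel":[-0.1,-0.2,0.4],"turn":0},{"travel":[0,0,0],"turn":0},{"travel":[0,0,0],"turn":0}]'
python3 st.py 585.5 -202 160
python3 - <<'E'
from h import *
i=imaging.camera_info("wrist"); im=imaging.get_image("wrist"); cv2.imwrite("pics/w1.png",im)
cv2.imwrite("pics/t1.png",imaging.get_image("top"))
for P in [(585.5,-202,89),(575.3,-338.9,103),(465.8,-329.5,89),(463,-212.2,89),(585.5,-202,3)]: print(P,proj("wrist",P,i).round(1))
E
```

```text
t: 2.75
ee_pos: [584.2, -201.5, 189.1]
orientation: [0.037, 3.134, -0.003]
ft_force: [-0.3, -0.1, 0.8]
width: 52.4
t 2.75 p [ 584.2 -201.5  189.1] w 52.4 f [-0.3 -0.1  0.8] q [-0.35  0.47  1.69  0.    0.98 -1.9 ] tilt [ 0.007  -0.0021 -1.    ]
xaxis [-0.9997  0.0236 -0.007 ] turn needed -0.236
d [  1.3  -0.5 -29.1] units [-0.023 -0.008  0.581]
(585.5, -202, 89) [326. 201.]
(575.3, -338.9, 103) [164.7 197.1]
(465.8, -329.5, 89) [172.2  67.7]
(463, -212.2, 89) [309.2  49.6]
(585.5, -202, 3) [326.3 179.7]
```

View pics/w1.png

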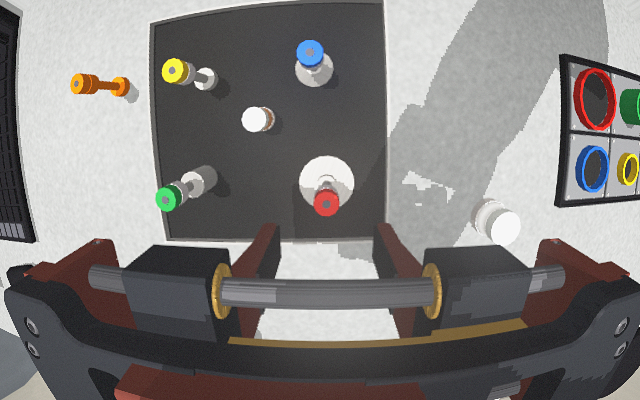

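```bash
python3 -m crank '[{"travel":[-0.04,0,0.4],"turn":-0.2},{"travel":[0,0,0.5],"turn":0},{"travel":[0,0,0.5],"turn":0},{"travel":[0,0,0.4],"turn":0},{"travel":[0,0,0.2],"turn":0},{"travel":[0,0,0],"turn":0}]'
python3 st.py 586.5 -201.5 76
```

```text
t: 3.45
ee_pos: [590.3, -195.7, 95.9]
orientation: [-0.007, 3.123, -0.009]
ft_force: [-0.6, 0.4, -0.5]
width: 52.6
t 3.45 p [ 590.3 -195.7   95.9] w 52.6 f [-0.6  0.4 -0.5] q [-0.34  0.6   1.73  0.    0.79 -1.92] tilt [ 0.0189 -0.0057 -0.9998]
xaxis [-0.9998 -0.0046 -0.0188] turn needed 0.046
d [ -3.8  -5.8 -19.9] units [ 0.084 -0.113  0.396]
```

```bash
python3 -m crank '[{"travel":[0.08,-0.11,0.1],"turn":0},{"travel":[0,0,0.1],"turn":0},{"travel":[0,0,0.1],"turn":0},{"travel":[0,0,0.06],"turn":0},{"travel":[0,0,0],"turn":0}]'
python3 st.py 586.5 -201.5 76
```

```text
t: 3.95
ee_pos: [588.4, -201.9, 80.6]
orientation: [-0.008, 3.117, -0.012]
ft_force: [-0.3, -0.8, -0.4]
width: 53.0
t 3.95 p [ 588.4 -201.9   80.6] w 53.0 f [-0.3 -0.8 -0.4] q [-0.35  0.62  1.74  0.    0.76 -1.93] tilt [ 0.0244 -0.0077 -0.9997]
xaxis [-0.9997 -0.0053 -0.0244] turn needed 0.053
d [-1.9  0.4 -4.6] units [0.041 0.01  0.092]
```

```bash
python3 -m crank '[{"travel":[0,0,-0.3],"turn":0},{"travel":[0,0,-0.3],"turn":0},{"travel":[0,0,-0.3],"turn":0},{"travel":[0,0,-0.3],"turn":0},{"travel":[0,0,0],"turn":0},{"travel":[0,0,0],"turn":0}]'
python3 st.py 586.5 -201.5 76;python3 -m crank '[{"travel":[0,0,0],"turn":0},{"travel":[0,0,0],"turn":0},{"travel":[0,0,0],"turn":0},{"travel":[0,0,0],"turn":0},{"travel":[0,0,0],"turn":0},{"travel":[0,0,0],"turn":0}]'
python3 st.py 586.5 -201.5 76
```

```text
t: 4.55
ee_pos: [588.3, -202.0, 149.0]
orientation: [-0.008, 3.113, -0.015]
ft_force: [-0.0, 0.1, 0.4]
width: 52.4
t 4.55 p [ 588.3 -202.   149. ] w 52.4 f [-0.   0.1  0.4] q [-0.35  0.52  1.72  0.    0.88 -1.93] tilt [ 0.0288 -0.0093 -0.9995]
xaxis [-0.9996 -0.0052 -0.0288] turn needed 0.052
d [ -1.8   0.5 -73. ] units [0.077 0.024 1.458]
t: 5.15
ee_pos: [587.0, -201.5, 146.8]
orientation: [-0.008, 3.116, -0.013]
ft_force: [-0.4, -0.3, 0.2]
width: 52.7
t 5.15 p [ 587.  -201.5  146.8] w 52.7 f [-0.4 -0.3  0.2] q [-0.35  0.52  1.72  0.    0.88 -1.93] tilt [ 0.0253 -0.008  -0.9996]
xaxis [-0.9997 -0.0052 -0.0253] turn needed 0.052
d [ -0.5   0.  -70.8] units [0.046 0.012 1.415]
```

```bash
python3 -m crank '[{"travel":[0,0,-0.01],"turn":0},{"travel":[0,0,-0.01],"turn":0},{"travel":[0,0,-0.01],"turn":0},{"travel":[0,0,-0.01],"turn":0},{"travel":[0,0,-0.01],"turn":0},{"travel":[0,0,-0.01],"turn":0},{"travel":[0,0,-0.01],"turn":0},{"travel":[0,0,-0.01],"turn":0},{"travel":[0,0,-0.01],"turn":0},{"travel":[0,0,-0.01],"turn":0}]'
python3 st.py 586.5 -201.5 76
```

```text
t: 6.15
ee_pos: [586.9, -201.5, 152.1]
orientation: [-0.008, 3.116, -0.012]
ft_force: [0.5, 0.6, -0.3]
width: 52.4
t 6.15 p [ 586.9 -201.5  152.1] w 52.4 f [ 0.5  0.6 -0.3] q [-0.35  0.51  1.72  0.    0.89 -1.93] tilt [ 0.0252 -0.0079 -0.9997]
xaxis [-0.9997 -0.0052 -0.0251] turn needed 0.052
d [ -0.4  -0.  -76.1] units [0.045 0.012 1.521]
```

```bash
python3 -m crank '[{"travel":[0,0,0.1],"turn":0},{"travel":[0,0,0.1],"turn":0},{"travel":[0,0,0.1],"turn":0},{"travel":[0,0,0.1],"turn":0},{"travel":[0,0,0.1],"turn":0},{"travel":[0,0,0.1],"turn":0},{"travel":[0,0,0.1],"turn":0},{"travel":[0,0,0.1],"turn":0}]'
python3 st.py 586.5 -201.5 76
```

```text
t: 6.95
ee_pos: [587.9, -201.8, 108.5]
orientation: [-0.008, 3.117, -0.012]
ft_force: [-1.1, -0.5, 0.3]
width: 52.4
t 6.95 p [ 587.9 -201.8  108.5] w 52.4 f [-1.1 -0.5  0.3] q [-0.35  0.58  1.73  0.    0.81 -1.93] tilt [ 0.0249 -0.0079 -0.9997]
xaxis [-0.9997 -0.0052 -0.0249] turn needed 0.052
d [ -1.4   0.3 -32.5] units [0.044 0.011 0.649]
```

```bash
python3 -m crank '[{"travel":[0.02,0,0.1],"turn":0},{"travel":[0.02,0,0.1],"turn":0},{"travel":[0,0,0.1],"turn":0},{"travel":[0,0,0.1],"turn":0},{"travel":[0,0,0.1],"turn":0},{"travel":[0,0,0.08],"turn":0},{"travel":[0,0,0.02],"turn":0},{"travel":[0,0,0],"turn":0}]'
python3 st.py 586.5 -201.5 76
```

```text
t: 7.75
ee_pos: [586.1, -201.9, 74.8]
orientation: [-0.008, 3.118, -0.012]
ft_force: [-0.3, 0.0, -0.8]
width: 52.6
t 7.75 p [ 586.1 -201.9   74.8] w 52.6 f [-0.3  0.  -0.8] q [-0.35  0.63  1.74  0.    0.75 -1.93] tilt [ 0.0238 -0.0075 -0.9997]
xaxis [-0.9997 -0.0051 -0.0237] turn needed 0.051
d [0.4 0.4 1.2] units [-0.008  0.008 -0.024]
```

Close on the red tool.

```bash
python3 -m crank '[{"travel":[0,0,0],"turn":0},{"travel":[0,0,0],"turn":0},{"travel":[0,0,0],"turn":0},{"travel":[0,0,0],"turn":0},{"travel":[0,0,0],"turn":0},{"travel":[0,0,0],"turn":0}]' -1
python3 st.py 586.5 -201.5 200
python3 - <<'E'
from h import *
im=imaging.get_image("wrist"); cv2.imwrite("pics/w2.png",im)
E
```

```text
t: 8.35
ee_pos: [586.6, -202.0, 75.6]
orientation: [-0.008, 3.117, -0.012]
ft_force: [-0.6, -0.2, -0.5]
width: 21.3
t 8.35 p [ 586.6 -202.    75.6] w 21.3 f [-0.6 -0.2 -0.5] q [-0.35  0.62  1.74  0.    0.75 -1.93] tilt [ 0.025  -0.0078 -0.9997]
xaxis [-0.9997 -0.0051 -0.025 ] turn needed 0.051
d [-1.000e-01  5.000e-01  1.244e+02] units [-0.06  -0.009 -2.488]
```

View pics/w2.png

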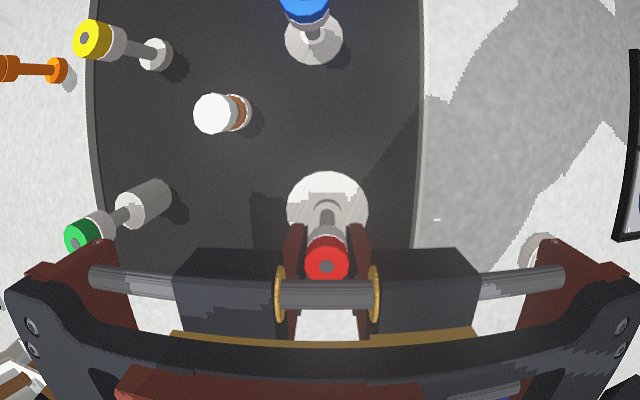

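```bash
python3 - <<'E'
from h import *
print(atz("wrist",(327,266),89))
E
python3 -m crank '[{"travel":[0,0,-0.1],"turn":0},{"travel":[0,0,-0.2],"turn":0},{"travel":[0,0,-0.3],"turn":0},{"travel":[0,0,-0.3],"turn":0},{"travel":[0,0,-0.3],"turn":0},{"travel":[0,0,-0.3],"turn":0},{"travel":[0,0,-0.2],"turn":0},{"travel":[0,0,-0.1],"turn":0}]'
python3 st.py 471 160 165
```

```text
[ 587.99960343 -201.5324186    89.        ]
t: 9.2
ee_pos: [584.3, -201.4, 175.1]
orientation: [-0.008, 3.115, -0.014]
ft_force: [-0.1, 0.3, -1.3]
width: 21.7
t 9.2 p [ 584.3 -201.4  175.1] w 21.7 f [-0.1  0.3 -1.3] q [-0.35  0.48  1.71  0.    0.92 -1.93] tilt [ 0.0268 -0.0086 -0.9996]
xaxis [-0.9996 -0.0052 -0.0268] turn needed 0.052
d [-113.3  361.4  -10.1] units [2.234 7.24  0.078]
```

```bash
python3 -m crank '[{"travel":[0.07,0.2,0],"turn":0},{"travel":[0.12,0.4,0],"turn":0},{"travel":[0.15,0.5,0],"turn":0},{"travel":[0.15,0.5,0],"turn":0},{"travel":[0.15,0.5,0],"turn":0},{"travel":[0.15,0.5,0],"turn":0},{"travel":[0.15,0.5,0],"turn":0},{"travel":[0.15,0.5,0],"turn":0},{"travel":[0.15,0.5,0],"turn":0},{"travel":[0.15,0.5,0],"turn":0},{"travel":[0.15,0.5,0],"turn":0},{"travel":[0.15,0.5,0],"turn":0},{"travel":[0.15,0.5,0],"turn":0},{"travel":[0.15,0.4,0],"turn":0},{"travel":[0.15,0.4,0],"turn":0},{"travel":[0.1,0.3,0],"turn":0},{"travel":[0,0.1,0],"turn":0},{"travel":[0,0,0],"turn":0}]'
python3 st.py 471 160 165
```

```text
t: 11.0
ee_pos: [438.9, 192.8, 158.9]
orientation: [0.02, -3.141, 0.014]
ft_force: [0.0, -0.6, -2.2]
width: 21.6
t 11.0 p [438.9 192.8 158.9] w 21.6 f [ 0.  -0.6 -2.2] q [ 0.39  0.34  2.   -0.01  0.81 -1.18] tilt [-5.0e-04 -9.1e-03 -1.0e+00]
xaxis [-9.999e-01 -1.270e-02  6.000e-04] turn needed 0.127
d [ 32.1 -32.8   6.1] units [-0.633 -0.665 -0.116]
```

```bash
python3 -m crank '[{"travel":[-0.1,-0.1,0],"turn":0.1},{"travel":[-0.15,-0.15,0],"turn":0},{"travel":[-0.15,-0.15,0],"turn":0},{"travel":[-0.1,-0.12,0],"turn":0},{"travel":[0,0,0],"turn":0},{"travel":[0,0,0],"turn":0}]'
python3 st.py 471 160 165
python3 - <<'E'
from h import *
i=imaging.camera_info("wrist"); im=imaging.get_image("wrist"); cv2.imwrite("pics/w3.png",im)
for P in [(471.2,160.2,28),(468.7,254.2,50),(563.7,256.8,28),(565,161.7,28)]: print(P,proj("wrist",P,i).round(1))
print(i["rvec"].tolist(),i["tvec"].tolist())
E
```

```text
t: 11.6
ee_pos: [466.8, 161.6, 158.7]
orientation: [-0.003, -3.14, 0.016]
ft_force: [0.5, -0.1, -1.5]
width: 21.1
t 11.6 p [466.8 161.6 158.7] w 21.1 f [ 0.5 -0.1 -1.5] q [ 0.31  0.35  1.97 -0.01  0.82 -1.25] tilt [-0.0011 -0.0099 -1.    ]
xaxis [-1.      0.0021  0.0011] turn needed -0.021
d [ 4.2 -1.6  6.3] units [-0.084 -0.033 -0.126]
(471.2, 160.2, 28) [326.4 196.3]
(468.7, 254.2, 50) [432.9 199.8]
(563.7, 256.8, 28) [418.8 282. ]
(565, 161.7, 28) [328.  285.3]
[-2.0839594867018123, -2.081760759369788, -0.25105339924319425] [-161.0063163981021, -463.90694820872864, 196.40656427290344]
```

View pics/w3.png

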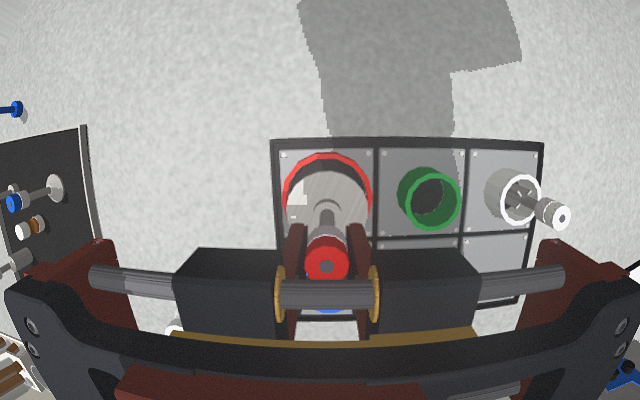

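```bash
python3 -m crank '[{"travel":[-0.07,-0.02,0.1],"turn":0},{"travel":[-0.05,-0.01,0.2],"turn":0},{"travel":[0,0,0.3],"turn":0},{"travel":[0,0,0.1],"turn":0},{"travel":[0,0,0],"turn":0}]'
python3 st.py 474 160 88
```

```text
t: 12.15
ee_pos: [472.9, 160.2, 120.9]
orientation: [-0.001, -3.14, 0.016]
ft_force: [0.4, 0.1, -1.9]
width: 21.3
t 12.15 p [472.9 160.2 120.9] w 21.3 f [ 0.4  0.1 -1.9] q [ 0.31  0.43  1.98 -0.01  0.74 -1.25] tilt [-0.0012 -0.0099 -1.    ]
xaxis [-1.0e+00  6.0e-04  1.2e-03] turn needed -0.006
d [  1.1  -0.2 -32.9] units [-0.022  0.002  0.657]
```

```bash
python3 -m crank '[{"travel":[-0.02,0,0.1],"turn":0},{"travel":[0,0,0.1],"turn":0},{"travel":[0,0,0.1],"turn":0},{"travel":[0,0,0.08],"turn":0},{"travel":[0,0,0],"turn":0}]'
python3 st.py 474 160 88
python3 - <<'E'
from h import *
s=imaging.get_image("scene");crop(s,355,145,160,115,5,"pics/s2.png")
E
```

```text
t: 12.65
ee_pos: [474.3, 160.4, 100.7]
orientation: [-0.0, -3.141, 0.015]
ft_force: [0.1, 0.9, -1.6]
width: 21.2
t 12.65 p [474.3 160.4 100.7] w 21.2 f [ 0.1  0.9 -1.6] q [ 0.31  0.46  1.99 -0.01  0.7  -1.25] tilt [-4.0e-04 -9.6e-03 -1.0e+00]
xaxis [-1.e+00  1.e-04  4.e-04] turn needed -0.001
d [ -0.3  -0.4 -12.7] units [ 0.007 -0.006  0.254]
```

View pics/s2.png

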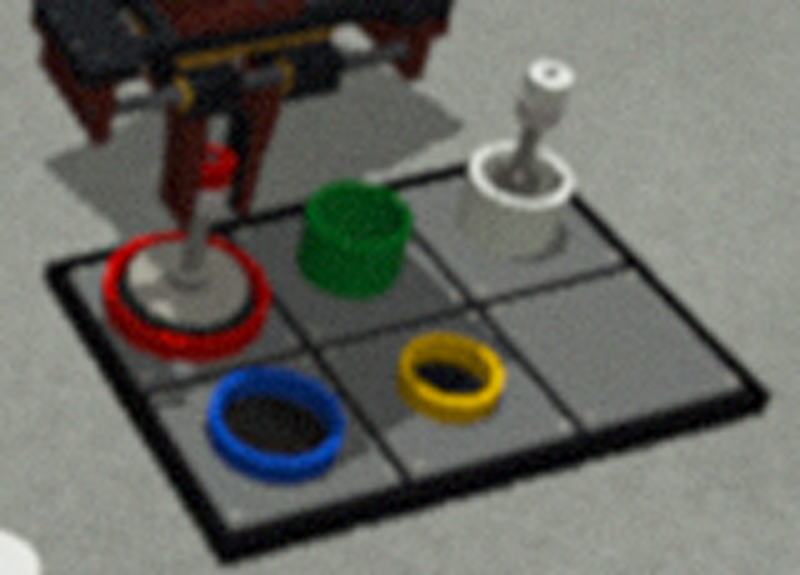

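```bash
python3 -m crank '[{"travel":[-0.02,0,0.06],"turn":0},{"travel":[0,0,0.06],"turn":0},{"travel":[0,0,0.06],"turn":0},{"travel":[0,0,0],"turn":0}]'
python3 st.py 475 160 87
python3 - <<'E'
from h import *
s=imaging.get_image("scene");crop(s,355,145,160,115,5,"pics/s3.png")
s=imaging.get_image("top");crop(s,140,150,130,100,6,"pics/t3.png")
E
```

```text
t: 13.1
ee_pos: [476.0, 160.5, 91.7]
orientation: [0.0, 3.141, -0.014]
ft_force: [-0.1, -0.8, -1.0]
width: 21.5
t 13.1 p [476.  160.5  91.7] w 21.5 f [-0.1 -0.8 -1. ] q [ 0.31  0.48  1.99 -0.01  0.68 -1.25] tilt [ 0.001  -0.0092 -1.    ]
xaxis [-1.e+00  1.e-04 -1.e-03] turn needed -0.001
d [-1.  -0.5 -4.7] units [ 0.02  -0.009  0.094]
```

View pics/s3.png

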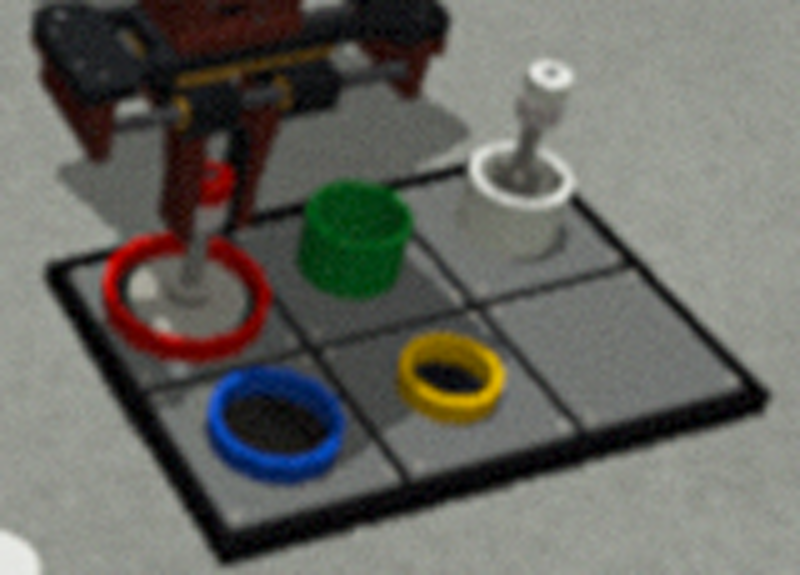

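View pics/t3.png

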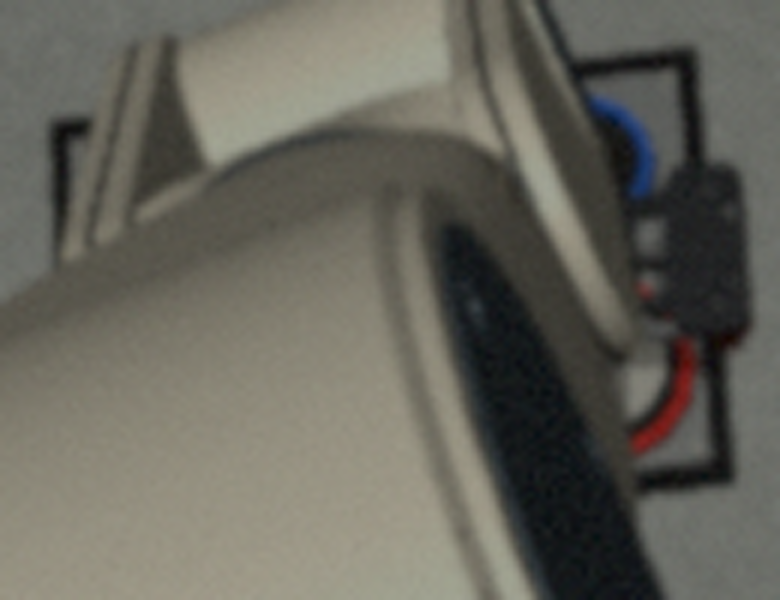

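```bash
python3 -m crank '[{"travel":[0.02,-0.01,0.04],"turn":0},{"travel":[0,0,0.03],"turn":0},{"travel":[0,0,0],"turn":0}]'
python3 st.py 475 160 87
python3 -m crank '[{"travel":[0,0,0.02],"turn":0},{"travel":[0,0,0],"turn":0}]'
```

```text
t: 13.5
ee_pos: [475.2, 160.0, 88.4]
orientation: [0.0, 3.14, -0.014]
ft_force: [-0.8, 0.0, -0.8]
width: 21.2
t 13.5 p [475.2 160.   88.4] w 21.2 f [-0.8  0.  -0.8] q [ 0.31  0.49  1.99 -0.01  0.67 -1.25] tilt [ 0.0017 -0.009  -1.    ]
xaxis [-1.      0.     -0.0017] turn needed -0.0
d [-0.2 -0.  -1.4] units [ 0.004 -0.     0.028]
t: 13.7
ee_pos: [475.2, 160.0, 87.3]
orientation: [0.0, 3.14, -0.014]
ft_force: [0.9, 0.7, -0.4]
width: 21.3
```

```bash
python3 -m crank '[{"travel":[0,0,0.02],"turn":0},{"travel":[0,0,0.01],"turn":0}]'
python3 -m crank '[{"travel":[0,0,0.015],"turn":0},{"travel":[0,0,0],"turn":0}]'
```

```text
t: 13.9
ee_pos: [475.2, 160.0, 87.0]
orientation: [0.0, 3.14, -0.014]
ft_force: [-2.5, -0.1, 7.3]
width: 21.7
t: 14.1
ee_pos: [475.4, 160.1, 87.3]
orientation: [0.0, 3.139, -0.014]
ft_force: [1.0, 0.5, -0.7]
width: 21.6
```

```bash
python3 -m crank '[{"travel":[0,0,0.015],"turn":0},{"travel":[0,0,0],"turn":0},{"travel":[0,0,0],"turn":0},{"travel":[0,0,0],"turn":0}]' 0
python3 st.py 475 160 200
python3 - <<'E'
from h import *
s=imaging.get_image("scene");crop(s,355,145,160,115,5,"pics/s4.png")
E
```

```text
t: 14.5
ee_pos: [475.9, 160.3, 86.6]
orientation: [0.0, 3.138, -0.013]
ft_force: [-1.0, 0.5, 0.7]
width: 43.3
t 14.5 p [475.9 160.3  86.6] w 43.3 f [-1.   0.5  0.7] q [ 0.31  0.49  1.99 -0.01  0.66 -1.25] tilt [ 0.0033 -0.0085 -1.    ]
xaxis [-1.0e+00  1.0e-04 -3.3e-03] turn needed -0.001
d [ -0.9  -0.3 113.4] units [ 0.011 -0.024 -2.267]
```

View pics/s4.png

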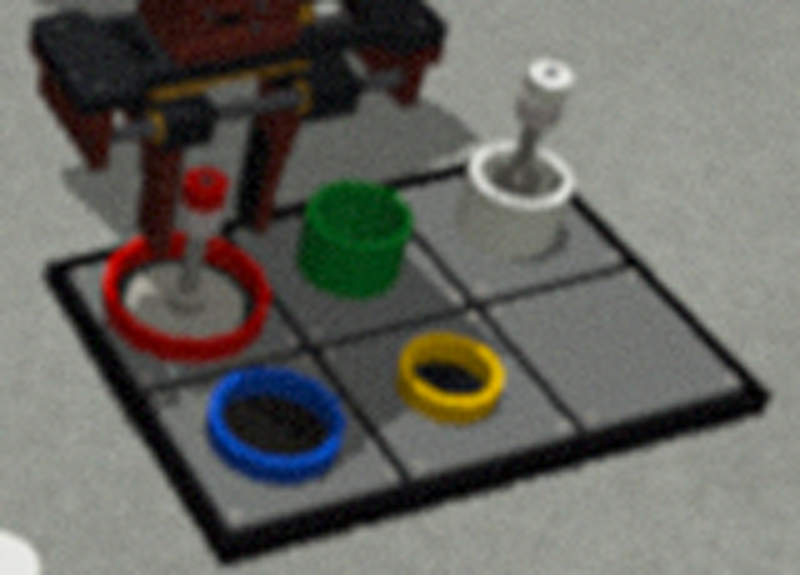

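```bash
python3 -m crank '[{"travel":[0.02,0,-0.1],"turn":0},{"travel":[0,0,-0.2],"turn":0},{"travel":[0,0,-0.3],"turn":0},{"travel":[0,0,-0.3],"turn":0},{"travel":[0,0,-0.3],"turn":0},{"travel":[0,0,-0.3],"turn":0},{"travel":[0,0,-0.1],"turn":0},{"travel":[0,0,0],"turn":0},{"travel":[0,0,0],"turn":0}]'
python3 st.py 463 -212 180
python3 - <<'E'
from h import *
i=imaging.camera_info("wrist"); im=imaging.get_image("wrist"); cv2.imwrite("pics/w4.png",im)
for P in [(471.2,160.2,28),(471.2,160.2,100),(468.7,254.2,50),(563.7,256.8,28),(565,161.7,28)]: print(P,proj("wrist",P,i).round(1))
print(i["rvec"].tolist(),i["tvec"].tolist())
s=imaging.get_image("top");crop(s,140,150,130,100,6,"pics/t4.png")
crop(im,200,100,300,200,2.6,"pics/w4c.png")
E
```

```text
t: 15.45
ee_pos: [474.5, 161.1, 173.8]
orientation: [0.0, 3.136, -0.012]
ft_force: [-0.3, 0.6, 0.6]
width: 43.9
t 15.45 p [474.5 161.1 173.8] w 43.9 f [-0.3  0.6  0.6] q [ 0.31  0.34  1.95 -0.01  0.85 -1.25] tilt [ 0.0053 -0.0078 -1.    ]
xaxis [-1.      0.     -0.0053] turn needed -0.0
d [ -11.5 -373.1    6.2] units [ 0.23  -7.462 -0.068]
(471.2, 160.2, 28) [326.7 183.7]
(471.2, 160.2, 100) [326.  204.6]
(468.7, 254.2, 50) [428.7 186.8]
(563.7, 256.8, 28) [416. 268.]
(565, 161.7, 28) [328.1 270.8]
[-2.0795502009815374, -2.081106132164245, -0.2599790263828722] [-159.75185469981776, -475.727559069625, 205.4634208582596]
```

View pics/w4c.png

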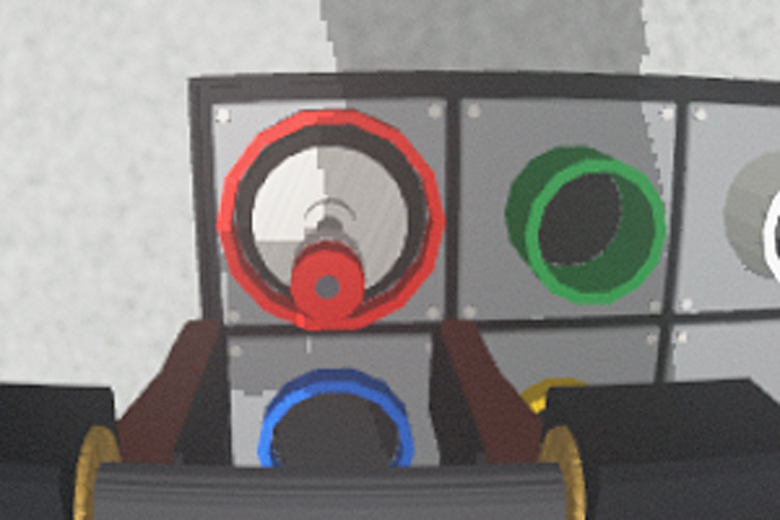

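```bash
python3 -m crank '[{"travel":[0,-0.3,0],"turn":0},{"travel":[0.02,-0.6,0],"turn":0},{"travel":[0.02,-0.6,0],"turn":0},{"travel":[0.02,-0.6,0],"turn":0},{"travel":[0.02,-0.6,0],"turn":0},{"travel":[0.02,-0.6,0],"turn":0},{"travel":[0.02,-0.6,0],"turn":0},{"travel":[0.02,-0.6,0],"turn":0},{"travel":[0.02,-0.6,0],"turn":0},{"travel":[0.02,-0.6,0],"turn":0},{"travel":[0.02,-0.4,0],"turn":0},{"travel":[0.02,-0.2,0],"turn":0},{"travel":[0,0,0],"turn":0},{"travel":[0,0,0],"turn":0}]'
python3 st.py 463 -212 160
```

```text
t: 16.95
ee_pos: [454.2, -174.5, 168.5]
orientation: [0.0, -3.13, 0.012]
ft_force: [0.2, 0.1, -0.2]
width: 43.7
t 16.95 p [ 454.2 -174.5  168.5] w 43.7 f [ 0.2  0.1 -0.2] q [-0.38  0.33  1.98 -0.02  0.84 -1.95] tilt [-0.0113 -0.0077 -0.9999]
xaxis [-9.999e-01 -2.000e-04  1.130e-02] turn needed 0.002
d [  8.8 -37.5  -8.5] units [-0.179 -0.749  0.174]
```

```bash
python3 -m crank '[{"travel":[-0.08,-0.2,0],"turn":0},{"travel":[-0.08,-0.3,0],"turn":0},{"travel":[0,-0.2,0],"turn":0},{"travel":[0,-0.02,0],"turn":0},{"travel":[0,0,0],"turn":0}]'
python3 st.py 463 -212 76
python3 - <<'E'
from h import *
i=imaging.camera_info("wrist"); im=imaging.get_image("wrist"); cv2.imwrite("pics/w5.png",im)
for P in [(575.3,-338.9,103),(465.8,-329.5,89),(463,-212.2,89)]: print(P,proj("wrist",P,i).round(1))
E
```

```text
t: 17.45
ee_pos: [463.5, -211.5, 168.5]
orientation: [0.006, -3.13, 0.012]
ft_force: [0.1, -1.0, -0.1]
width: 43.9
t 17.45 p [ 463.5 -211.5  168.5] w 43.9 f [ 0.1 -1.  -0.1] q [-0.44  0.36  1.93 -0.02  0.86 -2.01] tilt [-0.0115 -0.0076 -0.9999]
xaxis [-0.9999 -0.0041  0.0116] turn needed 0.041
d [ -0.5  -0.5 -92.5] units [-0.012  0.005  1.85 ]
(575.3, -338.9, 103) [188.  327.3]
(465.8, -329.5, 89) [183.3 209.5]
(463, -212.2, 89) [326.3 207.8]
```

View pics/w5.png

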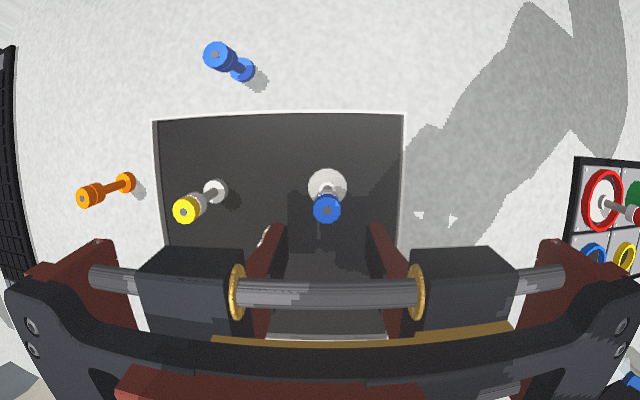

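```bash
python3 -m crank '[{"travel":[-0.02,0,0.1],"turn":0},{"travel":[-0.02,0,0.2],"turn":0},{"travel":[0,0,0.2],"turn":0},{"travel":[0,0,0.2],"turn":0},{"travel":[0,0,0.2],"turn":0},{"travel":[0,0,0.2],"turn":0},{"travel":[0,0,0.2],"turn":0},{"travel":[0,0,0.1],"turn":0},{"travel":[0,0,0.04],"turn":0},{"travel":[0,0,0],"turn":0}]'
python3 st.py 464.3 -211.8 76
```

```text
t: 18.5
ee_pos: [463.3, -210.3, 88.4]
orientation: [0.009, -3.127, 0.009]
ft_force: [0.1, -0.3, -0.3]
width: 44.2
t 18.5 p [ 463.3 -210.3   88.4] w 44.2 f [ 0.1 -0.3 -0.3] q [-0.44  0.5   1.97 -0.02  0.69 -2.  ] tilt [-0.0148 -0.0059 -0.9999]
xaxis [-0.9999 -0.0054  0.0148] turn needed 0.054
d [  1.   -1.5 -12.4] units [-0.023 -0.028  0.248]
```

```bash
python3 -m crank '[{"travel":[-0.02,-0.03,0.1],"turn":0},{"travel":[0,0,0.1],"turn":0},{"travel":[0,0,0.04],"turn":0},{"travel":[0,0,0],"turn":0}]'
python3 st.py 464.3 -211.8 76
python3 -m crank '[{"travel":[0,0,0],"turn":0},{"travel":[0,0,0],"turn":0},{"travel":[0,0,0],"turn":0},{"travel":[0,0,0],"turn":0},{"travel":[0,0,0],"turn":0}]' -1
python3 st.py 565 162 165
```

```text
t: 18.9
ee_pos: [465.1, -212.5, 76.3]
orientation: [0.008, -3.129, 0.011]
ft_force: [0.5, -0.5, 0.2]
width: 43.7
t 18.9 p [ 465.1 -212.5   76.3] w 43.7 f [ 0.5 -0.5  0.2] q [-0.45  0.52  1.97 -0.02  0.66 -2.01] tilt [-0.0128 -0.0068 -0.9999]
xaxis [-0.9999 -0.0053  0.0128] turn needed 0.053
d [-0.8  0.7 -0.3] units [0.015 0.014 0.007]
t: 19.4
ee_pos: [465.2, -212.5, 76.7]
orientation: [0.008, -3.129, 0.011]
ft_force: [0.3, -0.3, 0.0]
width: 21.4
t 19.4 p [ 465.2 -212.5   76.7] w 21.4 f [ 0.3 -0.3  0. ] q [-0.45  0.52  1.97 -0.02  0.66 -2.01] tilt [-0.0123 -0.0071 -0.9999]
xaxis [-0.9999 -0.0053  0.0124] turn needed 0.053
d [ 99.8 374.5  88.3] units [-2.015  7.467 -1.844]
```

```bash
python3 -m crank '[{"travel":[0,0,-0.1],"turn":0},{"travel":[0,0,-0.2],"turn":0},{"travel":[0,0,-0.3],"turn":0},{"travel":[0,0,-0.3],"turn":0},{"travel":[0,0,-0.3],"turn":0},{"travel":[0,0,-0.3],"turn":0},{"travel":[0,0,-0.2],"turn":0},{"travel":[0,0,0],"turn":0}]'
python3 -m crank '[{"travel":[-0.07,0.25,0],"turn":0},{"travel":[-0.12,0.45,0],"turn":0},{"travel":[-0.14,0.5,0],"turn":0},{"travel":[-0.14,0.5,0],"turn":0},{"travel":[-0.14,0.5,0],"turn":0},{"travel":[-0.14,0.5,0],"turn":0},{"travel":[-0.14,0.5,0],"turn":0},{"travel":[-0.14,0.5,0],"turn":0},{"travel":[-0.14,0.5,0],"turn":0},{"travel":[-0.14,0.5,0],"turn":0},{"travel":[-0.14,0.5,0],"turn":0},{"travel":[-0.14,0.5,0],"turn":0},{"travel":[-0.14,0.4,0],"turn":0},{"travel":[-0.1,0.3,0],"turn":0},{"travel":[-0.1,0.2,0],"turn":0},{"travel":[0,0.05,0],"turn":0},{"travel":[0,0,0],"turn":0}]'
python3 st.py 566 162 165
```

```text
t: 20.2
ee_pos: [466.2, -211.8, 169.0]
orientation: [0.009, -3.13, 0.012]
ft_force: [-0.2, -0.2, -1.6]
width: 21.5
t: 21.9
ee_pos: [555.5, 145.9, 153.0]
orientation: [0.008, -3.109, 0.01]
ft_force: [-0.9, 0.8, -1.0]
width: 21.7
t 21.9 p [555.5 145.9 153. ] w 21.7 f [-0.9  0.8 -1. ] q [ 0.24  0.48  1.78  0.    0.92 -1.34] tilt [-0.0322 -0.0063 -0.9995]
xaxis [-0.9995 -0.0049  0.0323] turn needed 0.049
d [10.5 16.1 12. ] units [-0.204  0.32  -0.249]
```

```bash
python3 -m crank '[{"travel":[-0.1,0.1,0],"turn":0},{"travel":[-0.1,0.15,0],"turn":0},{"travel":[-0.02,0.06,0],"turn":0},{"travel":[0,0,0],"turn":0},{"travel":[0,0,0],"turn":0}]'
python3 st.py 567.5 162 165
python3 - <<'E'
from h import *
i=imaging.camera_info("wrist"); im=imaging.get_image("wrist"); cv2.imwrite("pics/w6.png",im)
for P in [(471.2,160.2,28),(471.2,160.2,100),(468.7,254.2,50),(563.7,256.8,28),(565,161.7,28)]: print(P,proj("wrist",P,i).round(1))
crop(im,200,60,300,230,2.6,"pics/w6c.png")
E
```

```text
t: 22.4
ee_pos: [567.2, 160.4, 152.5]
orientation: [0.003, -3.109, 0.01]
ft_force: [0.8, 0.6, -0.2]
width: 21.4
t 22.4 p [567.2 160.4 152.5] w 21.4 f [ 0.8  0.6 -0.2] q [ 0.25  0.5   1.75  0.    0.93 -1.32] tilt [-0.0327 -0.0066 -0.9994]
xaxis [-0.9995 -0.0019  0.0327] turn needed 0.019
d [ 0.3  1.6 12.5] units [ 0.003  0.03  -0.25 ]
(471.2, 160.2, 28) [327.3  89.4]
(471.2, 160.2, 100) [326.8  75.4]
(468.7, 254.2, 50) [440.2  88. ]
(563.7, 256.8, 28) [430.9 194.2]
(565, 161.7, 28) [328.8 195.1]
```

View pics/w6c.png

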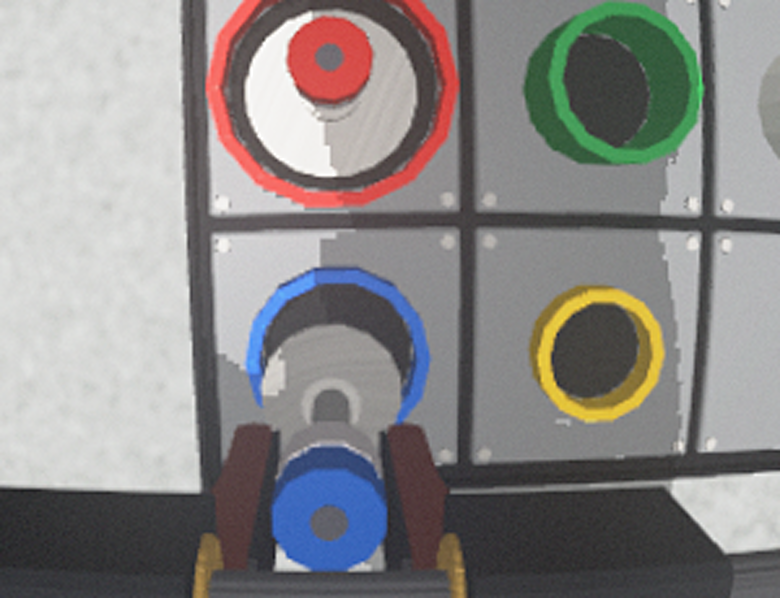

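```bash
python3 -m crank '[{"travel":[-0.03,0.02,0.1],"turn":0},{"travel":[-0.02,0.02,0.2],"turn":0},{"travel":[-0.01,0,0.2],"turn":0},{"travel":[-0.01,0,0.2],"turn":0},{"travel":[0,0,0.1],"turn":0},{"travel":[0,0,0],"turn":0}]'
python3 st.py 568.5 162 89
```

```text
t: 23.05
ee_pos: [568.5, 161.6, 107.8]
orientation: [0.002, -3.107, 0.011]
ft_force: [0.2, -0.7, -2.2]
width: 21.6
t 23.05 p [568.5 161.6 107.8] w 21.6 f [ 0.2 -0.7 -2.2] q [ 0.26  0.56  1.76  0.    0.85 -1.32] tilt [-0.0348 -0.0073 -0.9994]
xaxis [-0.9994 -0.0013  0.0348] turn needed 0.013
d [  0.    0.4 -18.8] units [-0.014  0.011  0.376]
```

```bash
python3 -m crank '[{"travel":[-0.01,0.01,0.1],"turn":0},{"travel":[0,0,0.1],"turn":0},{"travel":[0,0,0.08],"turn":0},{"travel":[0,0,0.02],"turn":0},{"travel":[0,0,0],"turn":0}]'
python3 st.py 568.5 162 88
```

```text
t: 23.55
ee_pos: [568.7, 162.1, 91.6]
orientation: [0.002, -3.107, 0.011]
ft_force: [-0.7, 0.5, -1.2]
width: 21.8
t 23.55 p [568.7 162.1  91.6] w 21.8 f [-0.7  0.5 -1.2] q [ 0.26  0.59  1.77  0.    0.82 -1.32] tilt [-0.0344 -0.0071 -0.9994]
xaxis [-0.9994 -0.0013  0.0344] turn needed 0.013
d [-0.2 -0.1 -3.6] units [ 0.002 -0.001  0.073]
```

```bash
python3 -m crank '[{"travel":[0,0,0.04],"turn":0},{"travel":[0,0,0.02],"turn":0}]'
python3 -m crank '[{"travel":[0,0,0.02],"turn":0}]';python3 -m crank '[{"travel":[0,0,0.015],"turn":0}]'
```

```text
t: 23.75
ee_pos: [569.0, 162.1, 88.9]
orientation: [0.002, -3.108, 0.011]
ft_force: [-0.5, 1.1, -1.4]
width: 21.2
t: 23.85
ee_pos: [569.1, 162.1, 88.0]
orientation: [0.002, -3.108, 0.011]
ft_force: [0.9, -0.2, -1.1]
width: 21.5
t: 23.95
ee_pos: [569.2, 162.2, 87.8]
orientation: [0.002, -3.109, 0.01]
ft_force: [-2.9, -1.2, 8.9]
width: 21.5
```

```bash
python3 -m crank '[{"travel":[0,0,0],"turn":0},{"travel":[0,0,0],"turn":0},{"travel":[0,0,0],"turn":0},{"travel":[0,0,0],"turn":0}]' 0
python3 -m crank '[{"travel":[0,0,-0.1],"turn":0},{"travel":[0,0,-0.2],"turn":0},{"travel":[0,0,-0.3],"turn":0},{"travel":[0,0,-0.3],"turn":0},{"travel":[0,0,-0.3],"turn":0},{"travel":[0,0,-0.3],"turn":0},{"travel":[0,0,-0.1],"turn":0},{"travel":[0,0,0],"turn":0}]'
python3 st.py 466 -329.5 165
python3 - <<'E'
from h import *
i=imaging.camera_info("wrist"); im=imaging.get_image("wrist"); cv2.imwrite("pics/w7.png",im)
for P in [(471.2,160.2,28),(471.2,160.2,100),(468.7,254.2,50),(563.7,256.8,28),(565,161.7,28),(565,161.7,100)]: print(P,proj("wrist",P,i).round(1))
crop(im,200,60,300,230,2.6,"pics/w7c.png")
E
```

```text
t: 24.35
ee_pos: [569.8, 162.4, 88.5]
orientation: [0.002, -3.11, 0.01]
ft_force: [0.8, -0.0, -0.5]
width: 43.9
t: 25.15
ee_pos: [573.8, 163.2, 178.3]
orientation: [0.002, -3.115, 0.008]
ft_force: [0.4, -0.5, -0.4]
width: 43.8
t 25.15 p [573.8 163.2 178.3] w 43.8 f [ 0.4 -0.5 -0.4] q [ 0.26  0.47  1.72  0.    0.98 -1.32] tilt [-0.0269 -0.0051 -0.9996]
xaxis [-0.9996 -0.0014  0.0269] turn needed 0.014
d [-107.8 -492.7  -13.3] units [ 2.161 -9.85   0.374]
(471.2, 160.2, 28) [324.2  85.1]
(471.2, 160.2, 100) [322.9  71.9]
(468.7, 254.2, 50) [427.6  83.2]
(563.7, 256.8, 28) [420.6 181.5]
(565, 161.7, 28) [325.7 182.1]
(565, 161.7, 100) [324.9 199.1]
```

View pics/w7c.png

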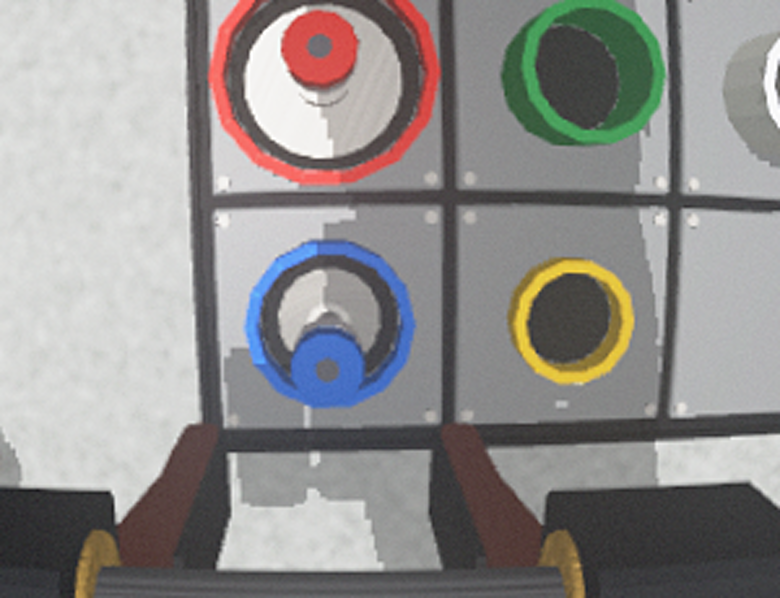

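```bash
python3 -m crank '[{"travel":[0.06,-0.3,0],"turn":0},{"travel":[0.13,-0.6,0],"turn":0},{"travel":[0.13,-0.6,0],"turn":0},{"travel":[0.13,-0.6,0],"turn":0},{"travel":[0.13,-0.6,0],"turn":0},{"travel":[0.13,-0.6,0],"turn":0},{"travel":[0.13,-0.6,0],"turn":0},{"travel":[0.13,-0.6,0],"turn":0},{"travel":[0.13,-0.6,0],"turn":0},{"travel":[0.13,-0.6,0],"turn":0},{"travel":[0.13,-0.6,0],"turn":0},{"travel":[0.13,-0.6,0],"turn":0},{"travel":[0.13,-0.6,0],"turn":0},{"travel":[0.13,-0.6,0],"turn":0},{"travel":[0.13,-0.6,0],"turn":0},{"travel":[0.1,-0.4,0],"turn":0},{"travel":[0.05,-0.2,0],"turn":0},{"travel":[0,0,0],"turn":0}]'
python3 st.py 466.5 -329.5 165
```

```text
t: 27.0
ee_pos: [449.4, -329.0, 170.7]
orientation: [0.001, -3.087, 0.0]
ft_force: [0.9, 1.2, 0.4]
width: 43.9
t 27.0 p [ 449.4 -329.   170.7] w 43.9 f [0.9 1.2 0.4] q [-0.64  0.43  1.8  -0.04  0.95 -2.18] tilt [-5.420e-02 -1.000e-04 -9.985e-01]
xaxis [-9.985e-01 -4.000e-04  5.420e-02] turn needed 0.004
d [17.1 -0.5 -5.7] units [-0.348 -0.01   0.095]
```

```bash
python3 -m crank '[{"travel":[-0.15,0,-0.5],"turn":0},{"travel":[-0.15,0,-0.7],"turn":0},{"travel":[0,0,-0.7],"turn":0},{"travel":[0,0,0.7],"turn":0},{"travel":[0,0,0.7],"turn":0},{"travel":[0,0,0.5],"turn":0},{"travel":[0,0,0],"turn":0}]'
python3 st.py 466.5 -329.5 165
```

```text
t: 27.7
ee_pos: [463.8, -322.3, 169.5]
orientation: [0.007, -3.085, -0.006]
ft_force: [-1.4, 0.3, 0.7]
width: 43.9
t 27.7 p [ 463.8 -322.3  169.5] w 43.9 f [-1.4  0.3  0.7] q [-0.61  0.45  1.78 -0.04  0.96 -2.17] tilt [-0.0568  0.0035 -0.9984]
xaxis [-0.9984 -0.0043  0.0568] turn needed 0.044
d [ 2.7 -7.2 -4.5] units [-0.058 -0.144  0.087]
```

```bash
python3 -m crank '[{"travel":[-0.03,-0.08,0],"turn":0},{"travel":[-0.03,-0.06,0],"turn":0},{"travel":[0,0,0],"turn":0}]'
python3 st.py 467 -329.5 76
python3 - <<'E'
from h import *
i=imaging.camera_info("wrist"); im=imaging.get_image("wrist"); 
for P in [(575.3,-338.9,103),(465.8,-329.5,89),(463,-212.2,89)]: print(P,proj("wrist",P,i).round(1))
crop(im,200,100,300,200,2.6,"pics/w8.png")
E
```

```text
t: 28.0
ee_pos: [468.2, -329.0, 171.3]
orientation: [0.009, -3.086, -0.005]
ft_force: [0.1, -0.7, -0.2]
width: 43.6
t 28.0 p [ 468.2 -329.   171.3] w 43.6 f [ 0.1 -0.7 -0.2] q [-0.62  0.45  1.77 -0.04  0.97 -2.17] tilt [-0.0559  0.0029 -0.9984]
xaxis [-0.9984 -0.0062  0.0559] turn needed 0.062
d [ -1.2  -0.5 -95.3] units [-0.083 -0.017  1.903]
(575.3, -338.9, 103) [313.7 337.3]
(465.8, -329.5, 89) [325.4 209. ]
(463, -212.2, 89) [467.9 205.5]
```

View pics/w8.png

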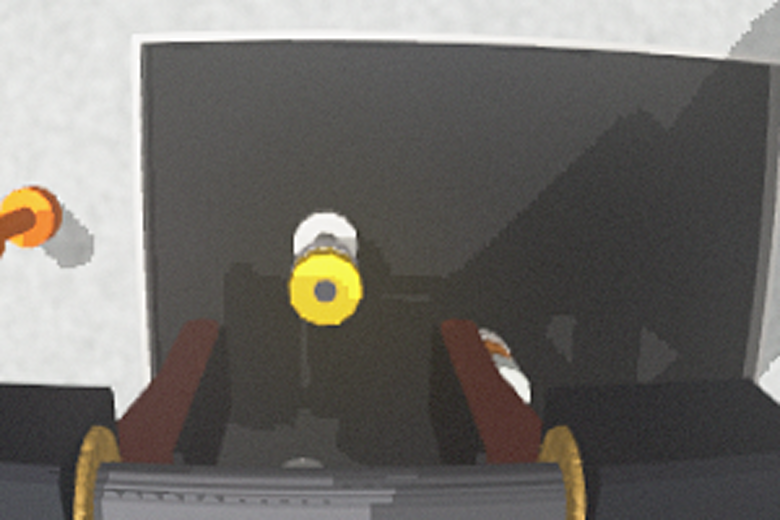

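```bash
python3 -m crank '[{"travel":[0,-0.01,0.1],"turn":0},{"travel":[-0.01,0,0.2],"turn":0},{"travel":[-0.02,0,0.2],"turn":0},{"travel":[-0.02,0,0.2],"turn":0},{"travel":[-0.01,0,0.2],"turn":0},{"travel":[-0.01,0,0.2],"turn":0},{"travel":[-0.01,0,0.2],"turn":0},{"travel":[0,0,0.1],"turn":0},{"travel":[0,0,0],"turn":0}]'
python3 st.py 467.3 -329.5 76
```

```text
t: 28.95
ee_pos: [468.2, -329.3, 95.1]
orientation: [0.009, -3.086, -0.005]
ft_force: [0.1, 1.4, 0.6]
width: 44.2
t 28.95 p [ 468.2 -329.3   95.1] w 44.2 f [0.1 1.4 0.6] q [-0.62  0.57  1.8  -0.04  0.82 -2.17] tilt [-0.0557  0.003  -0.9984]
xaxis [-0.9984 -0.0057  0.0557] turn needed 0.057
d [ -0.9  -0.2 -19.1] units [-0.004 -0.006  0.383]
```

```bash
python3 -m crank '[{"travel":[0,0,0.1],"turn":0},{"travel":[0,0,0.1],"turn":0},{"travel":[0,0,0.1],"turn":0},{"travel":[0,0,0.06],"turn":0},{"travel":[0,0,0.02],"turn":0},{"travel":[0,0,0],"turn":0}]'
python3 st.py 467.3 -329.5 76
python3 -m crank '[{"travel":[0,0,0],"turn":0},{"travel":[0,0,0],"turn":0},{"travel":[0,0,0],"turn":0},{"travel":[0,0,0],"turn":0},{"travel":[0,0,0],"turn":0}]' -1
python3 st.py 565 257 165
```

```text
t: 29.55
ee_pos: [467.7, -329.7, 75.4]
orientation: [0.009, -3.087, -0.003]
ft_force: [0.9, -0.4, 0.4]
width: 43.9
t 29.55 p [ 467.7 -329.7   75.4] w 43.9 f [ 0.9 -0.4  0.4] q [-0.62  0.6   1.81 -0.04  0.78 -2.17] tilt [-0.0542  0.0019 -0.9985]
xaxis [-0.9985 -0.0057  0.0542] turn needed 0.057
d [-0.4  0.2  0.6] units [ 0.008  0.004 -0.012]
t: 30.05
ee_pos: [468.0, -329.9, 75.9]
orientation: [0.008, -3.088, -0.002]
ft_force: [-0.2, 0.2, -0.3]
width: 21.4
t 30.05 p [ 468.  -329.9   75.9] w 21.4 f [-0.2  0.2 -0.3] q [-0.62  0.6   1.81 -0.04  0.78 -2.17] tilt [-0.0533  0.0013 -0.9986]
xaxis [-0.9986 -0.0055  0.0533] turn needed 0.055
d [ 97.  586.9  89.1] units [-1.907 11.731 -1.867]
```

```bash
python3 -m crank '[{"travel":[0,0,-0.1],"turn":0},{"travel":[0,0,-0.2],"turn":0},{"travel":[0,0,-0.3],"turn":0},{"travel":[0,0,-0.3],"turn":0},{"travel":[0,0,-0.3],"turn":0},{"travel":[0,0,-0.3],"turn":0},{"travel":[0,0,-0.3],"turn":0},{"travel":[0,0,-0.3],"turn":0},{"travel":[0,0,-0.3],"turn":0},{"travel":[0,0,-0.2],"turn":0},{"travel":[0,0,0],"turn":0}]'
python3 st.py 565 257 195
```

```text
t: 31.15
ee_pos: [476.7, -330.7, 222.6]
orientation: [0.009, -3.095, 0.005]
ft_force: [0.0, -0.2, 0.7]
width: 21.8
t 31.15 p [ 476.7 -330.7  222.6] w 21.8 f [ 0.  -0.2  0.7] q [-0.61  0.39  1.72 -0.03  1.06 -2.17] tilt [-0.0465 -0.0034 -0.9989]
xaxis [-0.9989 -0.0056  0.0465] turn needed 0.056
d [ 88.3 587.7 -27.6] units [-1.856 11.745  0.43 ]
```

```bash
python3 -m crank '[{"travel":[-0.04,0.25,0],"turn":0},{"travel":[-0.08,0.45,0],"turn":0},{"travel":[-0.08,0.6,0],"turn":0},{"travel":[-0.08,0.6,0],"turn":0},{"travel":[-0.08,0.6,0],"turn":0},{"travel":[-0.08,0.6,0],"turn":0},{"travel":[-0.08,0.6,0],"turn":0},{"travel":[-0.08,0.6,0],"turn":0},{"travel":[-0.08,0.6,0],"turn":0},{"travel":[-0.08,0.6,0],"turn":0},{"travel":[-0.08,0.6,0],"turn":0},{"travel":[-0.08,0.6,0],"turn":0},{"travel":[-0.08,0.6,0],"turn":0},{"travel":[-0.08,0.6,0],"turn":0},{"travel":[-0.08,0.6,0],"turn":0}]'
python3 st.py 567 257 195
```

```text
t: 32.65
ee_pos: [523.0, 119.2, 209.0]
orientation: [0.001, -3.075, -0.002]
ft_force: [0.5, 0.5, -0.4]
width: 21.3
t 32.65 p [523.  119.2 209. ] w 21.3 f [ 0.5  0.5 -0.4] q [ 0.19  0.36  1.81  0.02  1.04 -1.39] tilt [-0.0667  0.0011 -0.9978]
xaxis [-9.978e-01 -7.000e-04  6.670e-02] turn needed 0.007
d [ 44.  137.8 -14. ] units [-0.899  2.755  0.223]
```

```bash
python3 -m crank '[{"travel":[-0.15,0.45,0],"turn":0},{"travel":[-0.2,0.55,0],"turn":0},{"travel":[-0.2,0.55,0],"turn":0},{"travel":[-0.15,0.45,0],"turn":0},{"travel":[-0.1,0.3,0],"turn":0},{"travel":[0,0.1,0],"turn":0},{"travel":[0,0,0],"turn":0}]'
python3 st.py 567 257 160
```

```text
t: 33.35
ee_pos: [555.8, 250.5, 200.0]
orientation: [0.01, -3.063, 0.003]
ft_force: [0.3, 0.2, -0.7]
width: 21.6
t 33.35 p [555.8 250.5 200. ] w 21.6 f [ 0.3  0.2 -0.7] q [ 0.39  0.48  1.65  0.03  1.09 -1.2 ] tilt [-0.0784 -0.0024 -0.9969]
xaxis [-0.9969 -0.0067  0.0785] turn needed 0.068
d [ 11.2   6.5 -40. ] units [-0.287  0.131  0.781]
```

```bash
python3 -m crank '[{"travel":[-0.1,0.05,0.1],"turn":0},{"travel":[-0.1,0.06,0.2],"turn":0},{"travel":[-0.05,0.02,0.2],"turn":0},{"travel":[-0.02,0,0.2],"turn":0},{"travel":[-0.02,0,0.2],"turn":0},{"travel":[-0.02,0,0.2],"turn":0},{"travel":[-0.02,0,0.1],"turn":0},{"travel":[0,0,0],"turn":0}]'
python3 st.py 567.4 257.5 88
python3 - <<'E'
from h import *
i=imaging.camera_info("wrist"); im=imaging.get_image("wrist"); 
for P in [(468.7,254.2,50),(563.7,256.8,28),(565,161.7,28)]: print(P,proj("wrist",P,i).round(1))
crop(im,150,80,300,230,2.6,"pics/w9.png")
s=imaging.get_image("scene");crop(s,355,145,160,115,5,"pics/s9.png")
E
```

```text
t: 34.15
ee_pos: [566.8, 253.1, 131.8]
orientation: [0.004, -3.059, 0.007]
ft_force: [0.7, 0.8, -0.9]
width: 21.4
t 34.15 p [566.8 253.1 131.8] w 21.4 f [ 0.7  0.8 -0.9] q [ 0.39  0.58  1.65  0.03  0.99 -1.2 ] tilt [-0.0823 -0.0044 -0.9966]
xaxis [-0.9966 -0.0028  0.0823] turn needed 0.028
d [  0.6   4.4 -43.8] units [-0.085  0.091  0.872]
(468.7, 254.2, 50) [328.7  85.9]
(563.7, 256.8, 28) [331.4 205.4]
(565, 161.7, 28) [222.  206.1]
```

View pics/w9.png

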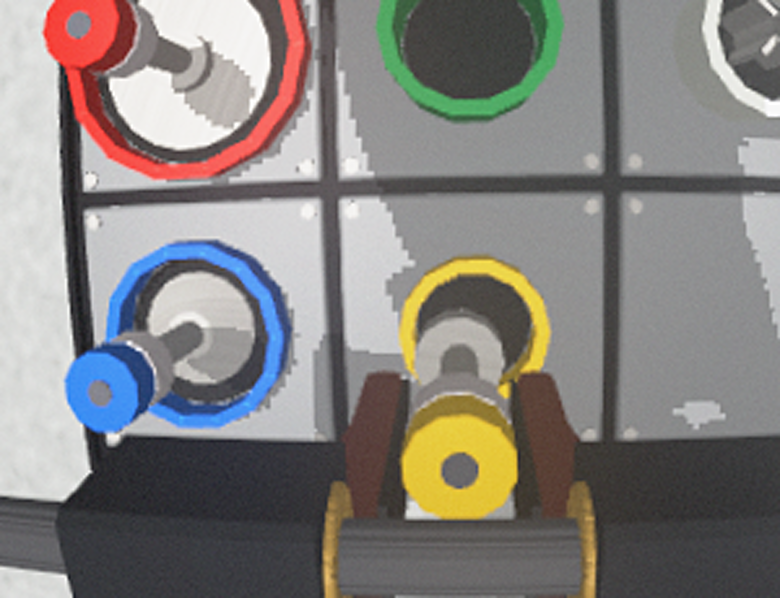

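View pics/s9.png

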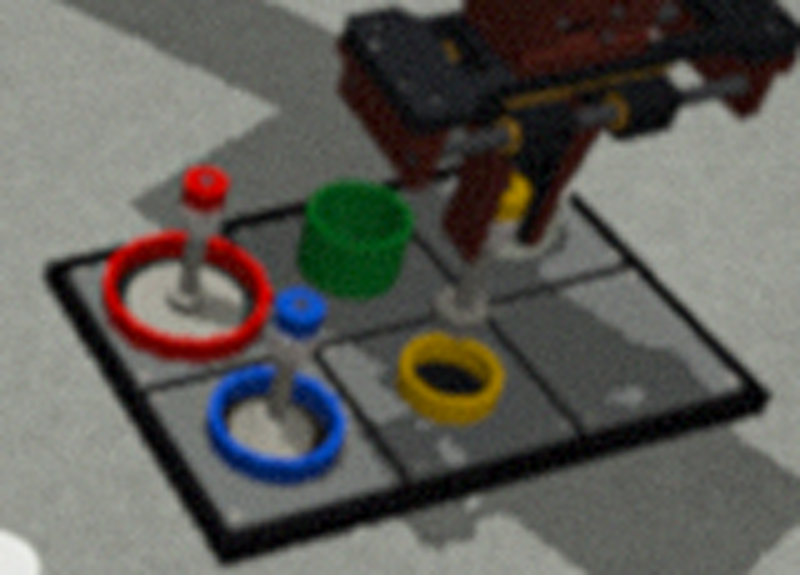

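```bash
python3 -m crank '[{"travel":[-0.03,0.05,0],"turn":0},{"travel":[-0.02,0.05,0.1],"turn":0},{"travel":[-0.02,0,0.15],"turn":0},{"travel":[-0.01,0,0.1],"turn":0},{"travel":[0,0,0],"turn":0}]'
python3 st.py 568 258 88
```

```text
t: 34.75
ee_pos: [571.0, 259.5, 115.2]
orientation: [0.005, -3.063, 0.004]
ft_force: [0.4, 0.8, 0.3]
width: 21.5
t 34.75 p [571.  259.5 115.2] w 21.5 f [0.4 0.8 0.3] q [ 0.39  0.61  1.65  0.03  0.96 -1.2 ] tilt [-0.078  -0.0026 -0.9969]
xaxis [-0.9969 -0.0034  0.078 ] turn needed 0.035
d [ -3.   -1.5 -27.2] units [ 0.017 -0.029  0.548]
```

```bash
python3 -m crank '[{"travel":[0.02,-0.03,0.1],"turn":0},{"travel":[0,0,0.1],"turn":0},{"travel":[0,0,0.1],"turn":0},{"travel":[0,0,0.08],"turn":0},{"travel":[0,0,0],"turn":0}]'
python3 st.py 568 258 88
python3 - <<'E'
from h import *
s=imaging.get_image("scene");crop(s,355,145,160,115,5,"pics/s10.png")
E
```

```text
t: 35.25
ee_pos: [567.9, 257.6, 94.3]
orientation: [0.005, -3.063, 0.004]
ft_force: [0.7, -0.3, -1.2]
width: 21.5
t 35.25 p [567.9 257.6  94.3] w 21.5 f [ 0.7 -0.3 -1.2] q [ 0.39  0.63  1.66  0.03  0.92 -1.2 ] tilt [-0.0788 -0.003  -0.9969]
xaxis [-0.9969 -0.0033  0.0788] turn needed 0.033
d [ 0.1  0.4 -6.3] units [-0.012  0.009  0.125]
```

View pics/s10.png

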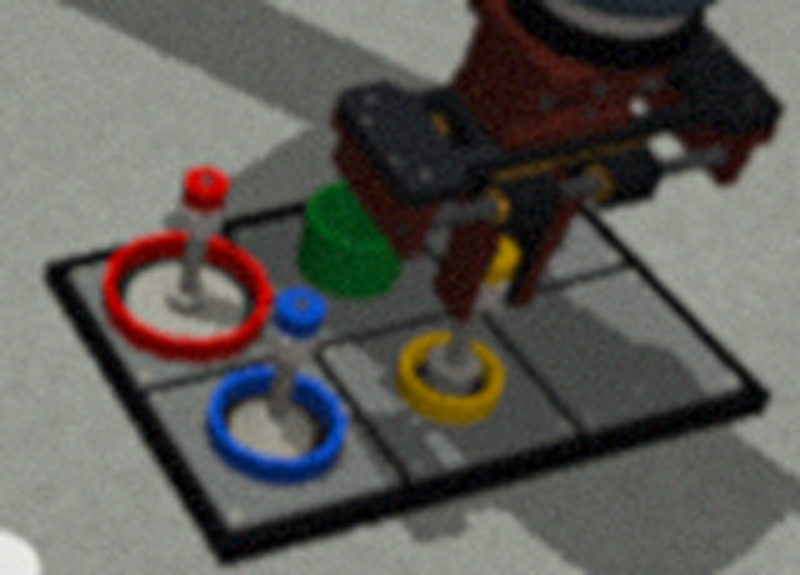

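Yellow foot (456,365) is inside its collar (450,374), centred. Lower on.

```bash
python3 -m crank '[{"travel":[-0.01,0,0.06],"turn":0},{"travel":[0,0,0.03],"turn":0},{"travel":[0,0,0.02],"turn":0}]'
python3 -m crank '[{"travel":[0,0,0.02],"turn":0}]';python3 -m crank '[{"travel":[0,0,0.015],"turn":0}]'
```

```text
t: 35.6
ee_pos: [568.6, 257.8, 89.1]
orientation: [0.005, -3.064, 0.003]
ft_force: [0.1, -0.1, -0.7]
width: 21.5
t: 35.7
ee_pos: [568.6, 257.8, 88.1]
orientation: [0.005, -3.064, 0.003]
ft_force: [-0.0, -0.6, -1.0]
width: 21.6
t: 35.8
ee_pos: [568.6, 257.8, 87.3]
orientation: [0.005, -3.064, 0.003]
ft_force: [0.5, 0.3, -0.9]
width: 21.3
```

```bash
python3 -m crank '[{"travel":[0,0,0.015],"turn":0}]';python3 -m crank '[{"travel":[0,0,0.01],"turn":0}]'
```

```text
t: 35.9
ee_pos: [568.6, 257.9, 86.9]
orientation: [0.005, -3.064, 0.003]
ft_force: [-1.6, -0.5, 6.8]
width: 21.4
t: 36.0
ee_pos: [568.8, 257.9, 86.9]
orientation: [0.005, -3.065, 0.003]
ft_force: [-1.2, -1.0, 5.2]
width: 21.3
```

```bash
python3 -m crank '[{"travel":[0,0,0],"turn":0},{"travel":[0,0,0],"turn":0},{"travel":[0,0,0],"turn":0},{"travel":[0,0,0],"turn":0}]' 0
python3 -m crank '[{"travel":[0,0,-0.1],"turn":0},{"travel":[0,0,-0.2],"turn":0},{"travel":[0,0,-0.3],"turn":0},{"travel":[0,0,-0.3],"turn":0},{"travel":[0,0,-0.3],"turn":0},{"travel":[0,0,-0.3],"turn":0},{"travel":[0,0,-0.3],"turn":0},{"travel":[0,0,0],"turn":0}]'
python3 st.py 577 -338.5 180
python3 - <<'E'
from h import *
i=imaging.camera_info("wrist"); im=imaging.get_image("wrist"); 
for P in [(468.7,254.2,50),(563.7,256.8,28),(563.7,256.8,100),(565,161.7,28),(565,161.7,100)]: print(P,proj("wrist",P,i).round(1))
crop(im,150,60,300,230,2.6,"pics/w11.png")
E
```

```text
t: 36.4
ee_pos: [569.1, 258.1, 87.0]
orientation: [0.005, -3.066, 0.002]
ft_force: [-0.4, -0.6, 1.2]
width: 43.6
t: 37.2
ee_pos: [578.0, 258.8, 187.9]
orientation: [0.005, -3.07, -0.001]
ft_force: [0.7, -0.4, -0.1]
width: 43.8
t 37.2 p [578.  258.8 187.9] w 43.8 f [ 0.7 -0.4 -0.1] q [ 0.39  0.52  1.6   0.03  1.08 -1.2 ] tilt [-7.110e-02  2.000e-04 -9.975e-01]
xaxis [-0.9975 -0.0035  0.0711] turn needed 0.035
d [  -1.  -597.3   -7.9] units [  0.05  -11.946   0.156]
(468.7, 254.2, 50) [321.8  83.5]
(563.7, 256.8, 28) [324.5 181.9]
(563.7, 256.8, 100) [323.9 194.1]
(565, 161.7, 28) [233.  183.3]
(565, 161.7, 100) [207.8 195.4]
```

View pics/w11.png

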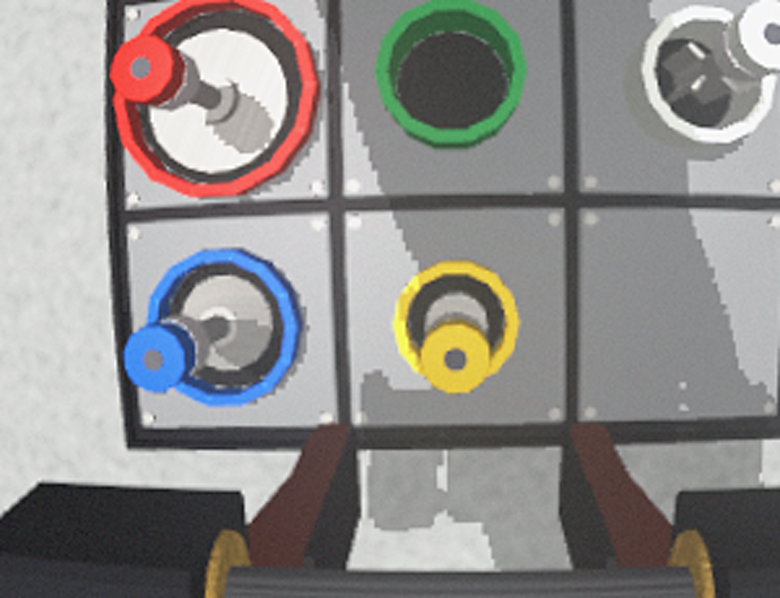

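```bash
python3 -m crank '[{"travel":[0,-0.2,0],"turn":0},{"travel":[0,-0.4,0],"turn":0},{"travel":[0,-0.4,0],"turn":0},{"travel":[0,-0.4,0],"turn":0},{"travel":[0,-0.4,0],"turn":0},{"travel":[0,-0.4,0],"turn":0},{"travel":[0,-0.4,0],"turn":0},{"travel":[0,-0.4,0],"turn":0},{"travel":[0,-0.4,0],"turn":0},{"travel":[0,-0.4,0],"turn":0},{"travel":[0,-0.4,0],"turn":0},{"travel":[0,-0.4,0],"turn":0},{"travel":[0,-0.4,0],"turn":0},{"travel":[0,-0.4,0],"turn":0},{"travel":[0,-0.4,0],"turn":0},{"travel":[0,-0.4,0],"turn":0},{"travel":[0,-0.4,0],"turn":0},{"travel":[0,-0.4,0],"turn":0},{"travel":[0,-0.4,0],"turn":0},{"travel":[0,-0.4,0],"turn":0}]'
python3 st.py 577 -338.5 180
```

```text
t: 39.25
ee_pos: [555.2, -171.9, 172.1]
orientation: [-0.006, -3.033, 0.006]
ft_force: [1.0, -0.0, -0.4]
width: 44.1
t 39.25 p [ 555.2 -171.9  172.1] w 44.1 f [ 1.  -0.  -0.4] q [-0.3   0.49  1.71 -0.04  1.05 -1.85] tilt [-0.1082 -0.0035 -0.9941]
xaxis [-0.9941  0.0039  0.1082] turn needed -0.039
d [  21.8 -166.6    7.9] units [-0.429 -3.331 -0.194]
```

```bash
python3 -m crank '[{"travel":[-0.1,-0.8,0],"turn":0},{"travel":[-0.1,-1,0],"turn":0},{"travel":[-0.1,-0.9,0],"turn":0},{"travel":[0,-0.2,0],"turn":0},{"travel":[0,0,0],"turn":0},{"travel":[0,0,0],"turn":0}]'
python3 st.py 577 -338.5 180
```

```text
t: 39.85
ee_pos: [559.3, -327.7, 165.4]
orientation: [-0.015, -3.023, -0.002]
ft_force: [-0.3, -0.3, -0.7]
width: 44.2
t 39.85 p [ 559.3 -327.7  165.4] w 44.2 f [-0.3 -0.3 -0.7] q [-0.52  0.59  1.55 -0.06  1.11 -2.05] tilt [-0.1187  0.0017 -0.9929]
xaxis [-0.9929  0.0095  0.1187] turn needed -0.096
d [ 17.7 -10.8  14.6] units [-0.319 -0.212 -0.332]
```

```bash
python3 -m crank '[{"travel":[-0.1,-0.1,0],"turn":-0.1},{"travel":[-0.15,-0.1,0],"turn":0},{"travel":[-0.08,0,0],"turn":0},{"travel":[0,0,0],"turn":0},{"travel":[0,0,0],"turn":0}]'
python3 st.py 576.5 -338.5 90
python3 - <<'E'
from h import *
i=imaging.camera_info("wrist"); im=imaging.get_image("wrist"); 
for P in [(575.3,-338.9,103),(515,-265.5,53)]: print(P,proj("wrist",P,i).round(1))
crop(im,200,80,300,220,2.6,"pics/w12.png")
E
```

```text
t: 40.35
ee_pos: [577.3, -333.6, 163.1]
orientation: [0.01, -3.021, -0.005]
ft_force: [-0.7, -0.0, 0.1]
width: 44.2
t 40.35 p [ 577.3 -333.6  163.1] w 44.2 f [-0.7 -0.   0.1] q [-0.52  0.61  1.51 -0.06  1.13 -2.06] tilt [-0.1202  0.0027 -0.9927]
xaxis [-0.9927 -0.0069  0.1202] turn needed 0.07
d [ -0.8  -4.9 -73.1] units [-0.16  -0.103  1.453]
(575.3, -338.9, 103) [318.6 222.3]
(515, -265.5, 53) [405.5 141. ]
```

View pics/w12.png

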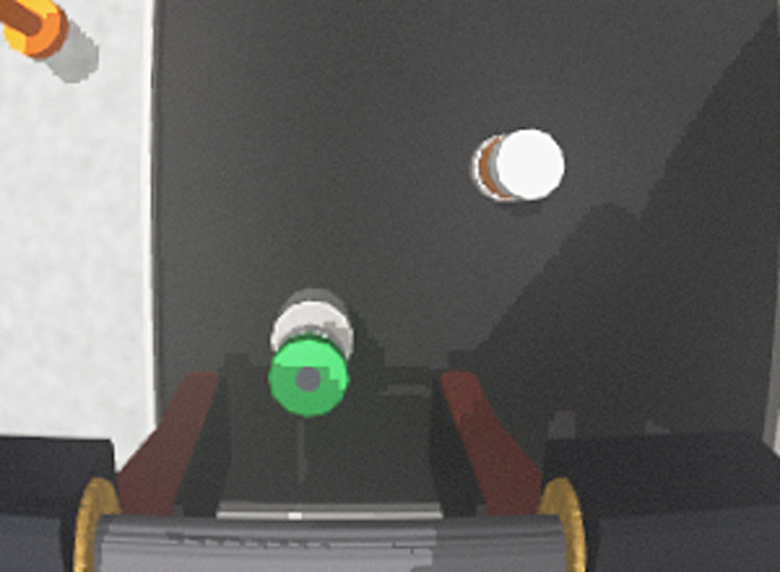

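```bash
python3 -m crank '[{"travel":[-0.02,-0.06,0.05],"turn":0},{"travel":[-0.02,-0.04,0.15],"turn":0},{"travel":[-0.02,0,0.2],"turn":0},{"travel":[-0.02,0,0.2],"turn":0},{"travel":[-0.03,0,0.2],"turn":0},{"travel":[-0.02,0,0.2],"turn":0},{"travel":[0,0,0.1],"turn":0},{"travel":[0,0,0],"turn":0}]'
python3 st.py 577 -338.7 90
```

```text
t: 41.2
ee_pos: [575.7, -338.0, 101.1]
orientation: [0.01, -3.018, -0.007]
ft_force: [-0.1, 0.4, 0.0]
width: 43.7
t 41.2 p [ 575.7 -338.   101.1] w 43.7 f [-0.1  0.4  0. ] q [-0.52  0.69  1.53 -0.07  1.03 -2.06] tilt [-0.1228  0.0042 -0.9924]
xaxis [-0.9924 -0.0071  0.1228] turn needed 0.072
d [  1.3  -0.7 -11.1] units [-0.053 -0.016  0.218]
```

```bash
python3 -m crank '[{"travel":[-0.03,-0.01,0.1],"turn":0},{"travel":[-0.02,0,0.08],"turn":0},{"travel":[0,0,0.02],"turn":0},{"travel":[0,0,0],"turn":0}]'
python3 st.py 577 -338.7 90
python3 -m crank '[{"travel":[0,0,0],"turn":0},{"travel":[0,0,0],"turn":0},{"travel":[0,0,0],"turn":0},{"travel":[0,0,0],"turn":0},{"travel":[0,0,0],"turn":0}]' -1
python3 st.py 471 255 195
```

```text
t: 41.6
ee_pos: [577.6, -338.7, 90.6]
orientation: [0.01, -3.02, -0.006]
ft_force: [0.9, 0.4, -0.2]
width: 43.9
t 41.6 p [ 577.6 -338.7   90.6] w 43.9 f [ 0.9  0.4 -0.2] q [-0.52  0.71  1.52 -0.07  1.02 -2.06] tilt [-0.1217  0.0036 -0.9926]
xaxis [-0.9925 -0.0071  0.1217] turn needed 0.072
d [-0.6  0.  -0.6] units [0.011 0.001 0.014]
t: 42.1
ee_pos: [578.0, -338.9, 91.4]
orientation: [0.01, -3.021, -0.005]
ft_force: [-1.2, 0.4, -1.5]
width: 21.2
t 42.1 p [ 578.  -338.9   91.4] w 21.2 f [-1.2  0.4 -1.5] q [-0.52  0.71  1.52 -0.07  1.02 -2.06] tilt [-0.1206  0.003  -0.9927]
xaxis [-0.9927 -0.007   0.1206] turn needed 0.071
d [-107.   593.9  103.6] units [ 2.291 11.9   -1.763]
```

```bash
python3 -m crank '[{"travel":[0,0,-0.1],"turn":0},{"travel":[0,0,-0.2],"turn":0},{"travel":[0,0,-0.3],"turn":0},{"travel":[0,0,-0.3],"turn":0},{"travel":[0,0,-0.3],"turn":0},{"travel":[0,0,-0.3],"turn":0},{"travel":[0,0,-0.3],"turn":0},{"travel":[0,0,-0.3],"turn":0},{"travel":[0,0,-0.3],"turn":0},{"travel":[0,0,-0.3],"turn":0},{"travel":[0,0,-0.1],"turn":0},{"travel":[0,0,0],"turn":0}]'
python3 st.py 473 255 235
```

```text
t: 43.3
ee_pos: [597.3, -339.7, 246.1]
orientation: [0.01, -3.025, -0.002]
ft_force: [-0.6, -0.9, -0.7]
width: 21.3
t 43.3 p [ 597.3 -339.7  246.1] w 21.3 f [-0.6 -0.9 -0.7] q [-0.51  0.56  1.4  -0.06  1.29 -2.07] tilt [-1.166e-01  8.000e-04 -9.932e-01]
xaxis [-0.9932 -0.007   0.1166] turn needed 0.07
d [-124.3  594.7  -11.1] units [ 2.361 11.909  0.519]
```

```bash
python3 -m crank '[{"travel":[0.05,0.25,0],"turn":0},{"travel":[0.1,0.45,0],"turn":0},{"travel":[0.11,0.6,0],"turn":0},{"travel":[0.11,0.6,0],"turn":0},{"travel":[0.11,0.6,0],"turn":0},{"travel":[0.11,0.6,0],"turn":0},{"travel":[0.11,0.6,0],"turn":0},{"travel":[0.11,0.6,0],"turn":0},{"travel":[0.11,0.6,0],"turn":0},{"travel":[0.11,0.6,0],"turn":0},{"travel":[0.11,0.6,0],"turn":0},{"travel":[0.11,0.6,0],"turn":0},{"travel":[0.11,0.6,0],"turn":0},{"travel":[0.11,0.6,0],"turn":0}]'
python3 st.py 473 255 220
```

```text
t: 44.7
ee_pos: [505.1, 76.4, 245.0]
orientation: [0.003, -3.0, -0.012]
ft_force: [-0.2, 0.6, -2.7]
width: 21.4
t 44.7 p [505.1  76.4 245. ] w 21.4 f [-0.2  0.6 -2.7] q [ 0.11  0.31  1.79  0.03  1.18 -1.47] tilt [-0.1409  0.0078 -0.99  ]
xaxis [-0.99   -0.0028  0.1409] turn needed 0.028
d [-32.1 178.6 -25. ] units [0.555 3.57  0.612]
```

```bash
python3 -m crank '[{"travel":[0.1,0.6,0],"turn":0},{"travel":[0.1,0.6,0],"turn":0},{"travel":[0.1,0.6,0],"turn":0},{"travel":[0.08,0.5,0],"turn":0},{"travel":[0.05,0.4,0],"turn":0},{"travel":[0,0.2,0],"turn":0},{"travel":[0,0,0],"turn":0},{"travel":[0,0,0],"turn":0}]'
python3 st.py 475 255 190
```

```text
t: 45.5
ee_pos: [471.5, 231.0, 243.6]
orientation: [0.012, -2.987, -0.006]
ft_force: [0.4, -0.5, -1.7]
width: 21.4
t 45.5 p [471.5 231.  243.6] w 21.4 f [ 0.4 -0.5 -1.7] q [ 0.4   0.34  1.76  0.07  1.18 -1.21] tilt [-0.1538  0.0033 -0.9881]
xaxis [-0.9881 -0.0085  0.1538] turn needed 0.086
d [  3.5  24.  -53.6] units [-0.239  0.475  1.051]
```

```bash
python3 -m crank '[{"travel":[-0.05,0.15,0],"turn":0},{"travel":[-0.05,0.15,0.1],"turn":0},{"travel":[-0.03,0.12,0.2],"turn":0},{"travel":[-0.03,0.02,0.2],"turn":0},{"travel":[-0.03,0,0.2],"turn":0},{"travel":[-0.03,0,0.2],"turn":0},{"travel":[-0.02,0,0.2],"turn":0},{"travel":[-0.02,0,0.1],"turn":0},{"travel":[0,0,0],"turn":0},{"travel":[0,0,0],"turn":0}]'
python3 st.py 474.5 255.3 150
python3 - <<'E'
from h import *
i=imaging.camera_info("wrist"); im=imaging.get_image("wrist"); 
for P in [(468.7,254.2,50),(471.2,160.2,28)]: print(P,proj("wrist",P,i).round(1))
crop(im,200,80,300,220,2.6,"pics/w13.png")
s=imaging.get_image("scene");crop(s,355,125,160,115,5,"pics/s13.png")
E
```

```text
t: 46.5
ee_pos: [474.9, 251.6, 174.9]
orientation: [0.006, -2.984, -0.003]
ft_force: [0.7, 1.1, -1.0]
width: 21.4
t 46.5 p [474.9 251.6 174.9] w 21.4 f [ 0.7  1.1 -1. ] q [ 0.43  0.44  1.78  0.08  1.06 -1.19] tilt [-0.1572  0.0016 -0.9876]
xaxis [-0.9876 -0.0042  0.1572] turn needed 0.042
d [ -0.4   3.7 -24.9] units [-0.071  0.073  0.493]
(468.7, 254.2, 50) [329.  207.6]
(471.2, 160.2, 28) [235.4 206.6]
```

View pics/w13.png

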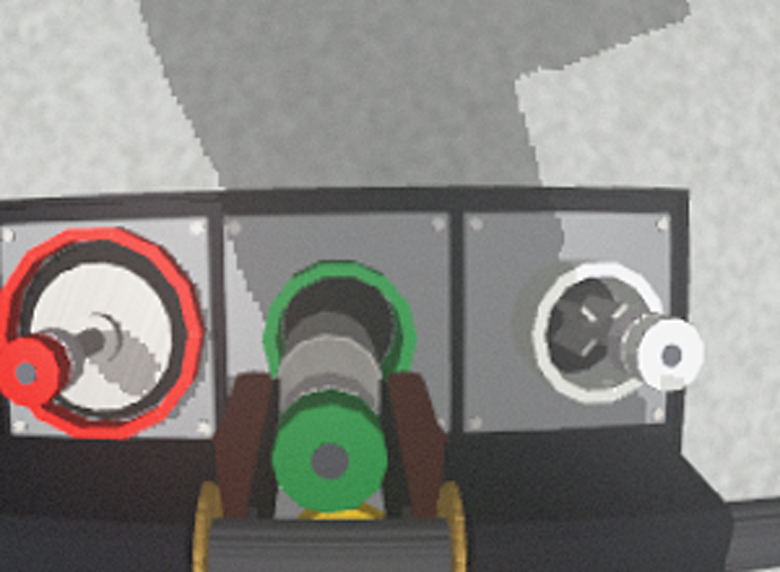

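View pics/s13.png

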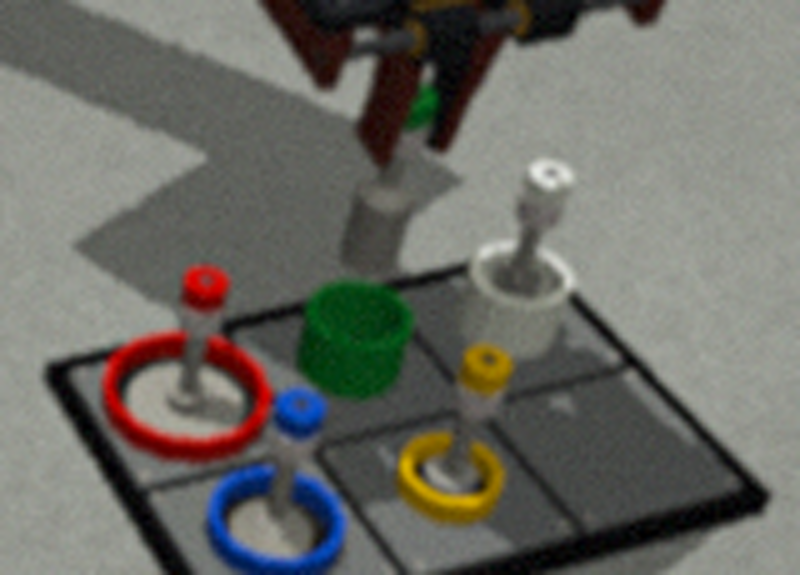

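```bash
python3 -m crank '[{"travel":[-0.02,0.04,0],"turn":0},{"travel":[-0.02,0.03,0.1],"turn":0},{"travel":[-0.02,0,0.1],"turn":0},{"travel":[-0.02,0,0.15],"turn":0},{"travel":[-0.01,0,0.1],"turn":0},{"travel":[0,0,0],"turn":0},{"travel":[0,0,0],"turn":0}]'
python3 st.py 474.3 255.4 103
python3 - <<'E'
from h import *
s=imaging.get_image("scene");crop(s,355,125,160,115,5,"pics/s14.png")
E
```

```text
t: 47.3
ee_pos: [476.6, 255.9, 151.1]
orientation: [0.006, -2.986, -0.005]
ft_force: [-0.2, -0.1, -0.4]
width: 21.7
t 47.3 p [476.6 255.9 151.1] w 21.7 f [-0.2 -0.1 -0.4] q [ 0.43  0.48  1.79  0.08  1.01 -1.19] tilt [-0.1549  0.0027 -0.9879]
xaxis [-0.9879 -0.0045  0.1549] turn needed 0.046
d [ -2.3  -0.5 -48.1] units [-0.104 -0.013  0.958]
```

View pics/s14.png

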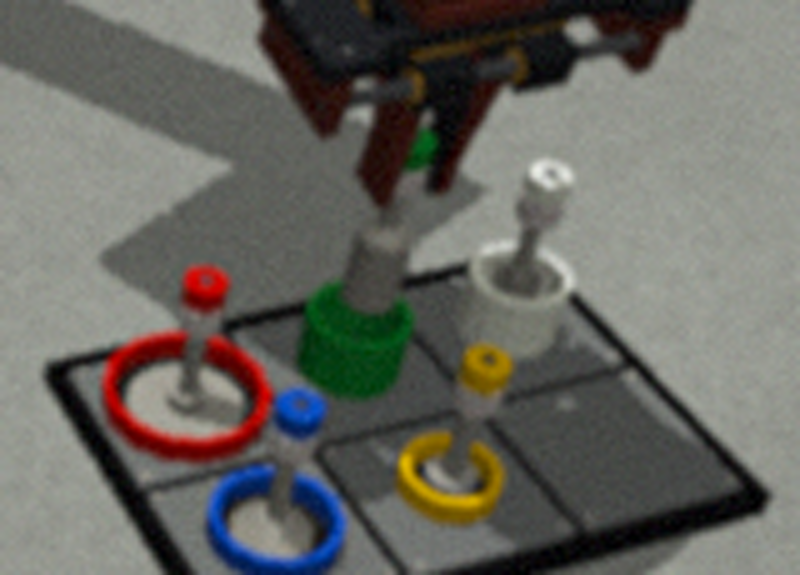

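```bash
python3 -m crank '[{"travel":[0.02,-0.01,0.1],"turn":0},{"travel":[0,0,0.1],"turn":0},{"travel":[0,0,0.1],"turn":0},{"travel":[-0.01,0,0.05],"turn":0},{"travel":[0,0,0],"turn":0}]'
python3 st.py 474.3 255.4 103
python3 - <<'E'
from h import *
s=imaging.get_image("scene");crop(s,355,125,160,115,5,"pics/s15.png")
im=imaging.get_image("wrist");crop(im,200,80,300,220,2.6,"pics/w15.png")
E
```

```text
t: 47.85
ee_pos: [473.2, 255.4, 132.7]
orientation: [0.006, -2.987, -0.005]
ft_force: [-1.2, -0.9, -1.8]
width: 21.4
t 47.85 p [473.2 255.4 132.7] w 21.4 f [-1.2 -0.9 -1.8] q [ 0.44  0.5   1.81  0.08  0.97 -1.19] tilt [-0.1544  0.0029 -0.988 ]
xaxis [-0.988  -0.0044  0.1544] turn needed 0.045
d [  1.1   0.  -29.7] units [-0.114 -0.002  0.584]
```

View pics/s15.png

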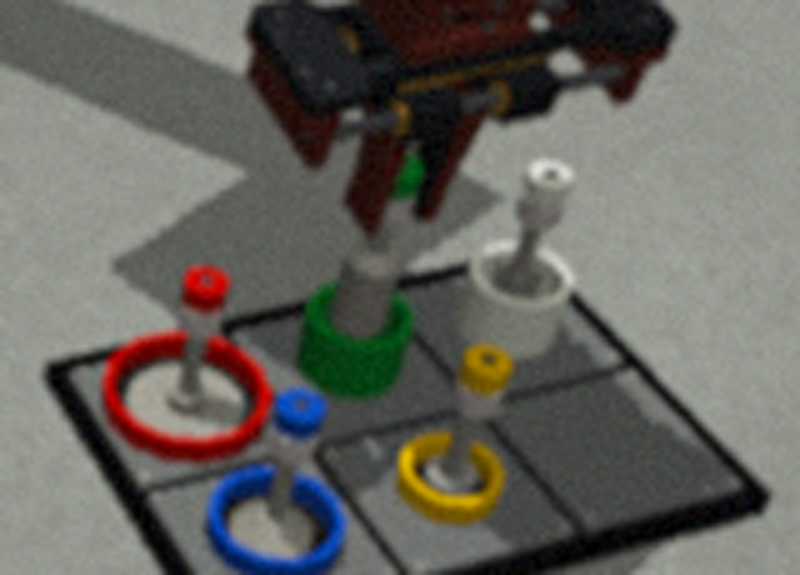

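View pics/w15.png

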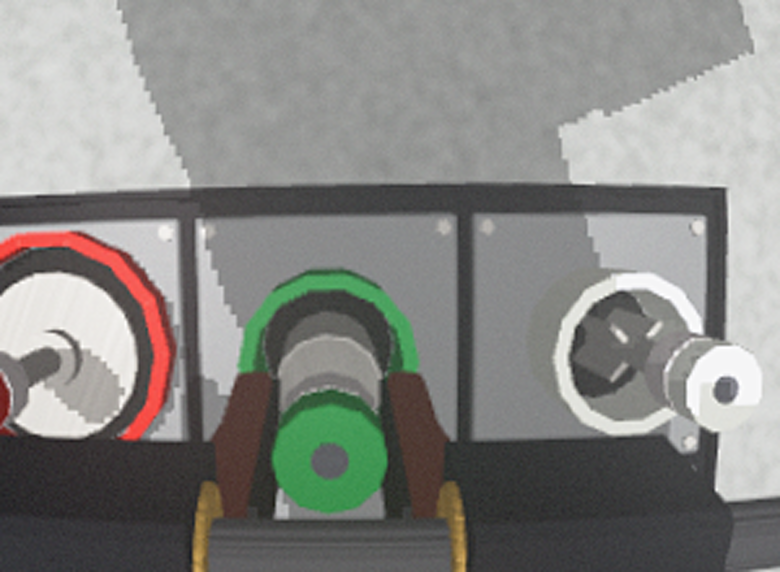

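```bash
python3 -m crank '[{"travel":[-0.03,0,0.08],"turn":0},{"travel":[-0.02,0,0.1],"turn":0},{"travel":[-0.02,0,0.1],"turn":0},{"travel":[-0.02,0,0.1],"turn":0},{"travel":[0,0,0],"turn":0}]'
python3 st.py 474.3 255.4 103
```

```text
t: 48.45
ee_pos: [475.4, 255.7, 112.2]
orientation: [0.006, -2.988, -0.006]
ft_force: [-0.1, 0.4, -1.7]
width: 21.4
t 48.45 p [475.4 255.7 112.2] w 21.4 f [-0.1  0.4 -1.7] q [ 0.43  0.54  1.81  0.08  0.93 -1.2 ] tilt [-0.1532  0.0035 -0.9882]
xaxis [-0.9882 -0.0045  0.1532] turn needed 0.046
d [-1.1 -0.3 -9.2] units [-0.007 -0.007  0.185]
```

```bash
python3 -m crank '[{"travel":[0,0,0.08],"turn":0},{"travel":[0,0,0.04],"turn":0},{"travel":[0,0,0.02],"turn":0}]'
python3 -m crank '[{"travel":[0,0,0.02],"turn":0}]';python3 -m crank '[{"travel":[0,0,0.015],"turn":0}]'
```

```text
t: 48.75
ee_pos: [474.3, 255.8, 104.6]
orientation: [0.006, -2.988, -0.006]
ft_force: [0.2, -0.0, -1.9]
width: 21.8
t: 48.85
ee_pos: [474.1, 255.8, 103.5]
orientation: [0.006, -2.988, -0.006]
ft_force: [0.2, 0.1, -1.4]
width: 21.3
t: 48.95
ee_pos: [474.0, 255.8, 102.7]
orientation: [0.006, -2.988, -0.006]
ft_force: [0.9, -0.3, -0.7]
width: 21.8
```

```bash
python3 -m crank '[{"travel":[0,0,0.015],"turn":0}]';python3 -m crank '[{"travel":[0,0,0.005],"turn":0}]'
```

```text
t: 49.05
ee_pos: [474.0, 255.9, 102.5]
orientation: [0.006, -2.988, -0.006]
ft_force: [-0.8, -0.5, 9.6]
width: 21.2
t: 49.15
ee_pos: [474.1, 255.9, 102.6]
orientation: [0.006, -2.988, -0.006]
ft_force: [-0.3, -0.4, 0.6]
width: 21.3
```

```bash
python3 -m crank '[{"travel":[0,0,0],"turn":0},{"travel":[0,0,0],"turn":0},{"travel":[0,0,0],"turn":0},{"travel":[0,0,0],"turn":0}]' 0
python3 -m crank '[{"travel":[0.015,0,-0.1],"turn":0},{"travel":[0.03,0,-0.2],"turn":0},{"travel":[0.045,0,-0.3],"turn":0},{"travel":[0.045,0,-0.3],"turn":0},{"travel":[0.045,0,-0.3],"turn":0},{"travel":[0.04,0,-0.3],"turn":0},{"travel":[0,0,0],"turn":0},{"travel":[0,0,0],"turn":0}]'
python3 - <<'E'
from h import *
i=imaging.camera_info("wrist"); im=imaging.get_image("wrist"); 
for P in [(468.7,254.2,50),(468.7,254.2,114),(471.2,160.2,28)]: print(P,proj("wrist",P,i).round(1))
crop(im,200,80,300,220,2.6,"pics/w16.png")
s=imaging.get_image("scene");crop(s,355,125,160,115,5,"pics/s16.png")
E
```

```text
t: 49.55
ee_pos: [474.6, 256.2, 103.0]
orientation: [0.006, -2.989, -0.007]
ft_force: [-0.6, 1.1, 0.1]
width: 43.7
t: 50.35
ee_pos: [475.5, 255.9, 185.7]
orientation: [0.006, -2.991, -0.008]
ft_force: [-0.9, -0.2, -0.2]
width: 44.0
(468.7, 254.2, 50) [323.8 204.4]
(468.7, 254.2, 114) [323.5 215.4]
(471.2, 160.2, 28) [233.7 203.6]
```

View pics/w16.png

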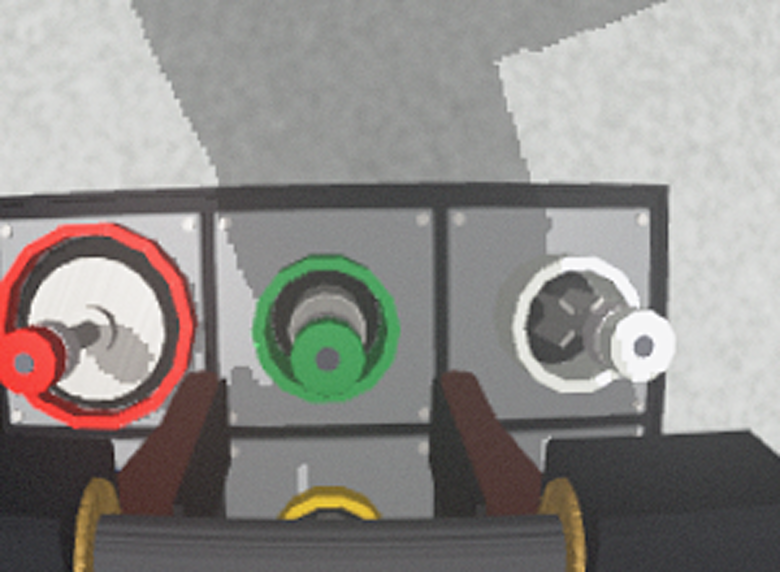

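View pics/s16.png

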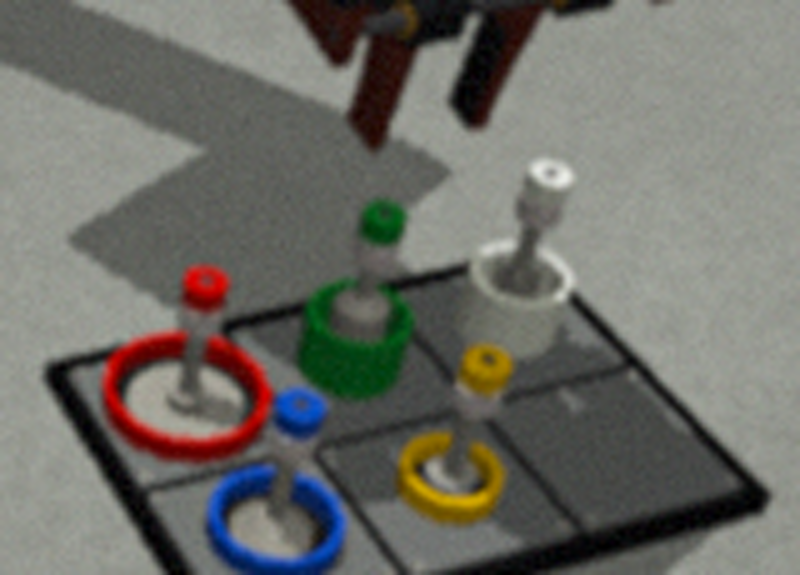

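```bash
python3 -m crank '[{"travel":[0,0,-0.3],"turn":0},{"travel":[0,0,-0.2],"turn":0},{"travel":[0,0,0],"turn":0},{"travel":[0,0,0],"turn":0}]'
python3 - <<'E'
from h import *
s=imaging.get_image("scene");crop(s,150,150,380,190,2.1,"pics/s17.png")
f=lambda p:((p[0]+.5)/5-.5+355,(p[1]+.5)/5-.5+125)
s=imaging.get_image("scene");crop(s,355,125,160,115,5,"pics/s18.png")
for n,p,z in [("red",(206,281),100),("blue",(300,404),100),("yel",(488,358),100),("green",(384,215),114),("vane",(550,173),114)]: print(n,atz("scene",f(p),z).round(1))
E
```

```text
t: 50.85
ee_pos: [477.7, 255.1, 207.8]
orientation: [0.006, -2.986, -0.005]
ft_force: [0.2, -0.4, 0.7]
width: 43.5
red [475.8 161.1 100. ]
blue [566.7 163.5 100. ]
yel [565.6 259.6 100. ]
green [471.7 256.1 114. ]
vane [467.1 351.4 114. ]
```

View pics/s17.png

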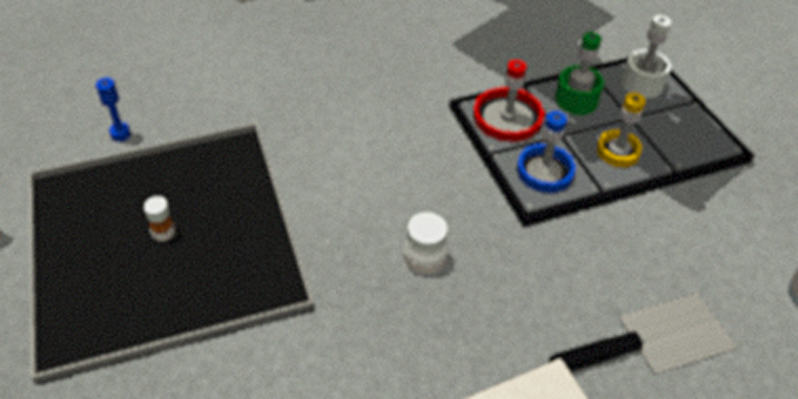

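```bash
python3 -c "
from workcell import workorder; print(workorder.close_job())"
```

```text
the job is handed in; nothing more can be done
None
```

I moved all four tools from the drying tray into the holders of their own colour and handed the job in at about 51 s of the 109 s. Each one was lowered until light floor contact showed (about 5–10 N), then released.

- **Placement:** the last wrist pictures put blue, yellow and green within about 1 mm of their holder centres. Red sits about 2–3.5 mm off centre, towards +x, inside the 9 mm allowed. In the last scene picture all four stand upright.
- **Left alone:** the vane tool stands in its white collar where it was, and the vial still stands in the tray.
- **Disagreements:** the top, scene and wrist cameras differed by 1–7 mm in x (most at the collars in the scene camera), so I went by how each tool sat relative to its collar.
- **Gripper tilt:** the gripper's tilt crept to about 0.15 rad over the moves. While held, the tools leaned only about 0.02–0.035 rad, and I allowed for that when placing them.

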